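# Load and bar over the merry-go-round irradiator

## Task

Get the merry-go-round irradiator ready to run. First push its clutch lever right over the stiff detent into the float notch, so that the carousel runs free; then mount every bobbin standing on the bench onto a free carousel spindle, wide flange down and fully seated; then turn the carousel by its crank anticlockwise (seen from above) past the index finger and on through one full turn, stopping with the crank at the index finger again; last pull the clutch lever back out of the notch all the way to drive. Leave the bottles and other things on the bench alone.

Things in the scene. Friction and masses are not known exactly. Their poses are not given: they have to be found in the camera images.
- bobbin1: loose upright bobbin, 80 mm tall, about 0.18 kg, straight 22 mm through bore; bottom flange 56 mm wide, 8 thick; white core 36 mm wide; top flange 50 mm wide, 14 thick (66 to 80 mm above the foot; can be gripped there from above). Origin: centre of its underside; z up along the bore. Absent (None) in some runs
- bobbin2: loose upright bobbin, 80 mm tall, about 0.18 kg, straight 22 mm through bore; bottom flange 56 mm wide, 8 thick; white core 36 mm wide; top flange 50 mm wide, 14 thick (66 to 80 mm above the foot; can be gripped there from above). Origin: centre of its underside; z up along the bore. Absent (None) in some runs
- bobbin3: loose upright bobbin, 80 mm tall, about 0.18 kg, straight 22 mm through bore; bottom flange 56 mm wide, 8 thick; white core 36 mm wide; top flange 50 mm wide, 14 thick (66 to 80 mm above the foot; can be gripped there from above). Origin: centre of its underside; z up along the bore. Absent (None) in some runs
- bobbin4: loose upright bobbin, 80 mm tall, about 0.18 kg, straight 22 mm through bore; bottom flange 56 mm wide, 8 thick; white core 36 mm wide; top flange 50 mm wide, 14 thick (66 to 80 mm above the foot; can be gripped there from above). Origin: centre of its underside; z up along the bore. Absent (None) in some runs
- spindle1 (a point): foot of one of four alike upright steel spindles on the carousel disc (point on the disc top, on the spindle's axis): 12 mm thick, 70 mm tall with a tapered tip, on a circle of 80 mm radius about the carousel axis. A seated bobbin's underside lies on the disc, at this point's height. It turns with the carousel
- spindle2 (a point): foot of one of four alike upright steel spindles on the carousel disc (point on the disc top, on the spindle's axis): 12 mm thick, 70 mm tall with a tapered tip, on a circle of 80 mm radius about the carousel axis. A seated bobbin's underside lies on the disc, at this point's height. It turns with the carousel
- spindle3 (a point): foot of one of four alike upright steel spindles on the carousel disc (point on the disc top, on the spindle's axis): 12 mm thick, 70 mm tall with a tapered tip, on a circle of 80 mm radius about the carousel axis. A seated bobbin's underside lies on the disc, at this point's height. It turns with the carousel
- spindle4 (a point): foot of one of four alike upright steel spindles on the carousel disc (point on the disc top, on the spindle's axis): 12 mm thick, 70 mm tall with a tapered tip, on a circle of 80 mm radius about the carousel axis. A seated bobbin's underside lies on the disc, at this point's height. It turns with the carousel
- irradiator: fixed grey base plate, 250 by 400 mm, 22 mm thick, carrying the carousel and, on its -y end, the clutch box. Origin on the carousel axis at bench height; x is the direction in which the clutch lever swings to its float notch, z up. Differs in place and yaw from run to run
- carousel (a joint): angle of the aluminium carousel disc (240 mm wide, top 45 mm above the bench), growing anticlockwise seen from above. Crank at the index finger: 0, and 6.283 a full turn later (turns count on). At the start 0.3 to 0.9 short of 0. Drag about 1.5 N at the crank; stays where it is left
- carousel_axis (a point): centre of the carousel disc, on its top
- crank_grip (a point): middle of the black crank sleeve: a free-spinning upright grip 24 mm thick and 50 mm tall (145 to 195 mm above the bench) on a post 100 mm from the carousel axis, taller than seated bobbins (whose tops are 125 mm above the bench). It turns with the carousel
- index_mark (a point): top of the white index finger, a fixed post (18 by 14 mm, top 48 mm above the bench) on the base at the rim of the disc, on the robot's side: the point marks it 45 mm above the bench
- clutch (a joint): clutch lever angle: 0 drive (leans 0.5 rad to the base's -x, end stop), 1.0 float notch (leans 0.5 rad to +x, end stop). Light (1 N at the knob) up to 0.5, then a detent of about 7 N cresting at 0.75, beyond which it springs into the notch; pulling it back out takes about as much. Below 0.4 it stays where left. Starts at 0 to 0.12
- clutch_knob (a point): centre of the black ball, 30 mm wide, at the end of the clutch lever, 100 mm from the pivot
- clutch_pivot (a point): pivot of the clutch lever, 60 mm above the bench; its axis is the base's y
- reagent_bottle: bystander, to be left alone: glass laboratory bottle with red cap, 86 mm wide, 180 mm tall. Origin at the centre of its underside
- small_bottle: bystander, to be left alone: glass laboratory bottle with red cap, 56 mm wide, 110 mm tall. Origin at the centre of its underside
- side_bottle: bystander, to be left alone: glass laboratory bottle with red cap, 70 mm wide, 140 mm tall. Origin at the centre of its underside
- beaker: bystander, to be left alone: open glass beaker, 60 mm wide, 75 mm tall. Origin at the centre of its underside
- petri_dish: bystander, to be left alone: flat clear dish, 70 mm wide, 14 mm high. Origin at the centre of its underside
- collar: bystander, to be left alone: loose steel shaft collar lying flat among the bobbins, 38 mm wide, 14 mm high. Origin at the centre of its underside
Not all that is in view belongs to the job. Leave any orange or purple look-alike of the bobbin1 alone. What is shaped like the bobbin4 but green is not meant.

How it is judged (in metres and radians):
On the way, in this order (a step that is already met when the one before it is completed fails the run):
1. the clutch lever rests in the float notch (value of joint clutch above 0.9 rad), for 0.2 s.
2. every bobbin present is seated on a spindle, the lever still in the float notch (((horizontal distance between bobbin1 and spindle1 below 0.009 m and z of bobbin1 in the frame of spindle1 below 0.005 m and angle between bobbin1's own z axis and vertical below 0.1 rad) or (horizontal distance between bobbin1 and spindle2 below 0.009 m and z of bobbin1 in the frame of spindle2 below 0.005 m and angle between bobbin1's own z axis and vertical below 0.1 rad) or (horizontal distance between bobbin1 and spindle3 below 0.009 m and z of bobbin1 in the frame of spindle3 below 0.005 m and angle between bobbin1's own z axis and vertical below 0.1 rad) or (horizontal distance between bobbin1 and spindle4 below 0.009 m and z of bobbin1 in the frame of spindle4 below 0.005 m and angle between bobbin1's own z axis and vertical below 0.1 rad)) and ((horizontal distance between bobbin2 and spindle1 below 0.009 m and z of bobbin2 in the frame of spindle1 below 0.005 m and angle between bobbin2's own z axis and vertical below 0.1 rad) or (horizontal distance between bobbin2 and spindle2 below 0.009 m and z of bobbin2 in the frame of spindle2 below 0.005 m and angle between bobbin2's own z axis and vertical below 0.1 rad) or (horizontal distance between bobbin2 and spindle3 below 0.009 m and z of bobbin2 in the frame of spindle3 below 0.005 m and angle between bobbin2's own z axis and vertical below 0.1 rad) or (horizontal distance between bobbin2 and spindle4 below 0.009 m and z of bobbin2 in the frame of spindle4 below 0.005 m and angle between bobbin2's own z axis and vertical below 0.1 rad)) and ((horizontal distance between bobbin3 and spindle1 below 0.009 m and z of bobbin3 in the frame of spindle1 below 0.005 m and angle between bobbin3's own z axis and vertical below 0.1 rad) or (horizontal distance between bobbin3 and spindle2 below 0.009 m and z of bobbin3 in the frame of spindle2 below 0.005 m and angle between bobbin3's own z axis and vertical below 0.1 rad) or (horizontal distance between bobbin3 and spindle3 below 0.009 m and z of bobbin3 in the frame of spindle3 below 0.005 m and angle between bobbin3's own z axis and vertical below 0.1 rad) or (horizontal distance between bobbin3 and spindle4 below 0.009 m and z of bobbin3 in the frame of spindle4 below 0.005 m and angle between bobbin3's own z axis and vertical below 0.1 rad)) and ((horizontal distance between bobbin4 and spindle1 below 0.009 m and z of bobbin4 in the frame of spindle1 below 0.005 m and angle between bobbin4's own z axis and vertical below 0.1 rad) or (horizontal distance between bobbin4 and spindle2 below 0.009 m and z of bobbin4 in the frame of spindle2 below 0.005 m and angle between bobbin4's own z axis and vertical below 0.1 rad) or (horizontal distance between bobbin4 and spindle3 below 0.009 m and z of bobbin4 in the frame of spindle3 below 0.005 m and angle between bobbin4's own z axis and vertical below 0.1 rad) or (horizontal distance between bobbin4 and spindle4 below 0.009 m and z of bobbin4 in the frame of spindle4 below 0.005 m and angle between bobbin4's own z axis and vertical below 0.1 rad)) and value of joint clutch above 0.85 rad), for 0.2 s.
3. the carousel has made its full turn and stands with the crank at the index finger, the lever still in the float notch (value of joint carousel between 6.0832 and 6.4832 rad and value of joint clutch above 0.85 rad and velocity of joint carousel below 0.2 rad/s), for 0.2 s.
4. the clutch lever is back in drive (value of joint clutch below 0.2 rad), for 0.2 s.
At the end, for the whole second after the job is handed in: Every bobbin present stands on a spindle (axis within 9 mm, underside within 5 mm of the disc, upright within 0.1 rad), the carousel is at rest one full turn on, at 6.283 within 0.2 rad, and the clutch lever reads under 0.2 (drive) (((horizontal distance between bobbin1 and spindle1 below 0.009 m and z of bobbin1 in the frame of spindle1 below 0.005 m and angle between bobbin1's own z axis and vertical below 0.1 rad) or (horizontal distance between bobbin1 and spindle2 below 0.009 m and z of bobbin1 in the frame of spindle2 below 0.005 m and angle between bobbin1's own z axis and vertical below 0.1 rad) or (horizontal distance between bobbin1 and spindle3 below 0.009 m and z of bobbin1 in the frame of spindle3 below 0.005 m and angle between bobbin1's own z axis and vertical below 0.1 rad) or (horizontal distance between bobbin1 and spindle4 below 0.009 m and z of bobbin1 in the frame of spindle4 below 0.005 m and angle between bobbin1's own z axis and vertical below 0.1 rad)) and ((horizontal distance between bobbin2 and spindle1 below 0.009 m and z of bobbin2 in the frame of spindle1 below 0.005 m and angle between bobbin2's own z axis and vertical below 0.1 rad) or (horizontal distance between bobbin2 and spindle2 below 0.009 m and z of bobbin2 in the frame of spindle2 below 0.005 m and angle between bobbin2's own z axis and vertical below 0.1 rad) or (horizontal distance between bobbin2 and spindle3 below 0.009 m and z of bobbin2 in the frame of spindle3 below 0.005 m and angle between bobbin2's own z axis and vertical below 0.1 rad) or (horizontal distance between bobbin2 and spindle4 below 0.009 m and z of bobbin2 in the frame of spindle4 below 0.005 m and angle between bobbin2's own z axis and vertical below 0.1 rad)) and ((horizontal distance between bobbin3 and spindle1 below 0.009 m and z of bobbin3 in the frame of spindle1 below 0.005 m and angle between bobbin3's own z axis and vertical below 0.1 rad) or (horizontal distance between bobbin3 and spindle2 below 0.009 m and z of bobbin3 in the frame of spindle2 below 0.005 m and angle between bobbin3's own z axis and vertical below 0.1 rad) or (horizontal distance between bobbin3 and spindle3 below 0.009 m and z of bobbin3 in the frame of spindle3 below 0.005 m and angle between bobbin3's own z axis and vertical below 0.1 rad) or (horizontal distance between bobbin3 and spindle4 below 0.009 m and z of bobbin3 in the frame of spindle4 below 0.005 m and angle between bobbin3's own z axis and vertical below 0.1 rad)) and ((horizontal distance between bobbin4 and spindle1 below 0.009 m and z of bobbin4 in the frame of spindle1 below 0.005 m and angle between bobbin4's own z axis and vertical below 0.1 rad) or (horizontal distance between bobbin4 and spindle2 below 0.009 m and z of bobbin4 in the frame of spindle2 below 0.005 m and angle between bobbin4's own z axis and vertical below 0.1 rad) or (horizontal distance between bobbin4 and spindle3 below 0.009 m and z of bobbin4 in the frame of spindle3 below 0.005 m and angle between bobbin4's own z axis and vertical below 0.1 rad) or (horizontal distance between bobbin4 and spindle4 below 0.009 m and z of bobbin4 in the frame of spindle4 below 0.005 m and angle between bobbin4's own z axis and vertical below 0.1 rad)) and value of joint carousel between 6.0832 and 6.4832 rad and value of joint clutch below 0.2 rad and velocity of joint carousel between -0.05 and 0.05 rad/s and linear speed of each of bobbin1, bobbin2, bobbin3, bobbin4 below 0.03 m/s); the robot touches nothing.
It fails at once if a bystander is shoved more than 60 mm (distance of any of reagent_bottle, small_bottle, side_bottle, beaker, petri_dish, collar from where it was at the start of the episode above 0.06 m).
It fails at once if a bottle or the beaker is knocked over (angle between any of reagent_bottle, small_bottle, side_bottle, beaker's own z axis and vertical above 0.6 rad).
Of bobbin1, bobbin2, bobbin3, bobbin4 only 3 to 4 are there at a start; the rules pass over those that are not, and their reading is None.
At some moment in a run one of bobbin1, bobbin2, bobbin3, bobbin4 may be knocked a few centimetres aside while the robot is not near it.
It also fails if it takes over 210 s, if anything falls off the work surface, if the arm or the gripper's body presses on something with over 40 N, if the wrist force passes 120 N, or if a joint passes its speed limit or range.

## Robot

A 6-joint arm with a two-finger parallel gripper is mounted at the origin on the work surface. World frame = base frame: x ahead of the robot, y to its left, z up, the work surface at z = 0. Lengths are in mm, angles in rad, forces in N, time in s.
With the tool pointing down it reaches from about 275 to 725 mm from the base axis. Payload 15.9 kg.
Tool frame: the origin (TCP) lies on the centre line of the jaws, within the pads' length; the fingertips stand 17 mm ahead of it and the grasp point (between the pads) lies 2 mm behind it; z points along the fingers, y is the line along which they close (so a half turn about z gives the same grasp; the last joint's range is limited). The gripper opens to 85 mm and grips with 20 to 120 N. Pads are 22 mm wide; open, the fingers measure 114 mm over their backs; the gripper's body (76 mm by 85 mm) begins 54 mm behind the grasp point. The pads swing forward as they close: fully open they stand 13 mm farther back than shut.
Start: joints at [-1.304, 0.213, -0.034, 1.323, 0, 1.571], TCP at [131.817, -482.296, 248.306] pointing down, gripper open.
Joint ranges: [-2.98, 2.98], [-0.74, 1.72], [-1.14, 1.35], [-2.1, 2.04], [-1.57, 1.44], [-3.14, 3.14]. Speed limits (rad/s): [1.89, 1.89, 2.39, 2.57, 3.14, 3.14].

## Interface

Orientations are given as a unit quaternion [w, x, y, z].
In Python, from cell import * gives the robot as it stands.
- The arm moves only by the tool servo_tool, never from a script. Its argument "increments" is a list of rows, each a list of 7 numbers: the shift along the tool's x, y, z in m, then the turn, a rotation vector about the tool's x, y, z in rad, then the gripper command: -1 is fully open, 1 is shut, values between are in proportion. A call has exactly 10 rows; each row shifts and turns the commanded pose from where the row before left it, along the tool's axes as they then stand; what a row does not reach is not made up. A row lasts 1/10 s, in which the tool goes at most 50 mm and 8.59 degrees, less where a joint would pass 70% of its speed; a pose out of reach is approached as far as the arm can. A call with a gripper value outside its range is refused whole. The fingers move at their own pace and stop on an object; "grip_force" is the grip in N (left out, the last holds). Time passes only in rows, so rows that do not move let the fingers close, or fill a call up. It gives the time, the measured TCP pose, the force, the opening and the grip force at its end, in the units of the state.
- read_state(): the state, without advancing time (a new reading comes with each control period).
- grab_frame(name): name is "scene" or "top"; returns a dict with "frame" (400x640x3 uint8, red, green, blue), "camera_matrix" (3x3 intrinsics, pixels), "cam_to_world" (4x4, takes a point from camera to world coordinates). Camera axes: x right, y down, z forward; pixel columns grow to the right and rows downward; lengths in mm; the calibration is good to about 2 mm. A picture is of the moment at which its call begins. There is no depth.
- job_done(): hands the job in; it is judged then, once.
Trained networks look in a picture, given as the dict that the camera call returned (one of the last four; its "shot" number tells which), for a name from the list of things; names that differ only in an ending like _2 or _b are one class to them, and where a whole thing is asked for, a point or a joint stands for the part that bears it (a point fixed in the world has none). Each returns a list of dicts, best first, with "conf" (0 to 1); they miss things now and then, are a little off and sometimes report something else, mostly with a low value. They report only what shows in the picture. A call takes as long as a camera call. They do not tell look-alikes from the thing itself.
- recognise(target, picture): "location" ([row, column] in pixels, amid what is visible of it).
- trace(target, picture): "pixels" (400x640 bool, what is visible of it) and "location" ([row, column] in pixels, amid what is visible of it).
- spot_point(target, picture): "location" ([row, column] in pixels: a listed point, or the origin of a listed thing).
The state is a dict: "time": time; "joint_positions": joint angles; "qd": joint speeds; "tau": joint torques, N m; "position": TCP position; "ee_rot": TCP orientation; "wrist_force": force on the tool from outside, world axes, zero at the start; "wrist_torque": the same for the moment, N m; "width": opening from 0.0 (shut) to 1.0 (fully open); "finger_force": force on a finger pad.
Only numpy, scipy, OpenCV 4.12 (cv2) and the standard library are available. Lean on these libraries where they do the work, as an engineer would, in place of code of your own. Each camera call takes 0.05 s, during which the arm holds its last target. There are 200 camera calls.

## Working session

There is one attempt and no reset: what is moved stays moved. The work goes in short steps, Python scripts to look and compute and a tool call to move; the robot and the scene stay as the last step left them, time stands still between calls to the robot, and variables do not carry over. Pictures are saved under pics/ and viewed, at most 15 in all, crops included, and the job is handed in when it is done.

Besides the shell and the picture viewer there is one more tool, called after "Call:" in YAML: its name, and indented under it one key for each argument. servo_tool: Moves the arm, as the interface text tells. Its arguments: {"type":"object","properties":{"increments":{"type":"array","items":{"type":"array","items":{"type":"number"}}},"grip_force":{"type":"number"}},"required":["increments"]}

```bash
ls; mkdir -p pics
cat > h.py <<'E'
from cell import *
import numpy as np, cv2
def ray(f,rc):
    K=f["camera_matrix"];T=np.array(f["cam_to_world"])
    d=np.linalg.inv(K)@np.array([rc[1],rc[0],1.0]);return T[:3,3],T[:3,:3]@d
def at(f,rc,z):
    o,d=ray(f,rc);return (o+d*(z-o[2])/d[2])[:2]
def proj(f,p):
    T=np.array(f["cam_to_world"]);c=T[:3,:3].T@(np.array(p,float)-T[:3,3]);u=np.array(f["camera_matrix"])@c
    return u[1]/u[2],u[0]/u[2]
def tri(a,ra,b,rb):
    o1,d1=ray(a,ra);o2,d2=ray(b,rb)
    A=np.stack([d1,-d2],1);s=np.linalg.lstsq(A,o2-o1,rcond=None)[0]
    p,q=o1+d1*s[0],o2+d2*s[1];return (p+q)/2,np.linalg.norm(p-q)
def save(f,n): cv2.imwrite("pics/"+n,cv2.cvtColor(f["frame"],cv2.COLOR_RGB2BGR))
E
python3 - <<'E'
from h import *
np.set_printoptions(precision=1,suppress=True)
s=grab_frame("scene");t=grab_frame("top")
save(s,"s0.png");save(t,"t0.png")
for f in(s,t):print(np.array(f["cam_to_world"]),f["camera_matrix"])
st=read_state();print(st["position"],st["ee_rot"],st["width"],st["time"])
for n in["bobbin1","spindle1","carousel_axis","crank_grip","index_mark","clutch_knob","clutch_pivot","irradiator","collar","reagent_bottle","small_bottle","side_bottle","beaker","petri_dish"]:
  for k,f in(("s",s),("t",t)):
    print(n,k,[(np.round(d["location"],1).tolist(),round(d["conf"],2)) for d in spot_point(n,f)])
E
```

```text
pics
[[  -0.4    0.5   -0.8 1705.3]
 [   0.9    0.2   -0.3  507.5]
 [  -0.    -0.8   -0.5  928.9]
 [   0.     0.     0.     1. ]] [[406.    0.  315.5]
 [  0.  406.  196.9]
 [  0.    0.    1. ]]
[[  -0.    -1.     0.1  374.1]
 [  -1.     0.     0.     7.3]
 [  -0.    -0.1   -1.  1708.6]
 [   0.     0.     0.     1. ]] [[512.4   0.  316.2]
 [  0.  512.4 200.3]
 [  0.    0.    1. ]]
[ 131.8 -482.1  247.9] [-0.   1.   0.1 -0. ] 1.001452670916483 0.1
bobbin1 s [([233.4, 409.2], 0.84), ([204.2, 386.8], 0.73), ([218.1, 367.2], 0.69), ([274.6, 425.5], 0.67), ([253.7, 371.9], 0.62), ([250.8, 396.4], 0.54)]
bobbin1 t [([185.6, 248.8], 0.8), ([176.3, 192.0], 0.71), ([238.3, 218.3], 0.69), ([268.0, 254.7], 0.63), ([202.8, 222.3], 0.5)]
spindle1 s [([201.4, 308.4], 0.97), ([207.5, 287.6], 0.88), ([222.2, 294.5], 0.59), ([211.2, 324.7], 0.57), ([209.1, 300.8], 0.22)]
spindle1 t [([232.0, 344.7], 0.94), ([205.1, 366.5], 0.89), ([207.2, 321.1], 0.65)]
carousel_axis s [([211.5, 300.7], 0.68)]
carousel_axis t [([207.6, 340.0], 0.55)]
crank_grip s [([177.0, 324.7], 0.94), ([209.5, 303.0], 0.52)]
crank_
[... 618 characters left out ...]
[237.9, 388.3], 0.51)]
collar t [([212.6, 245.9], 0.58)]
reagent_bottle s [([255.4, 448.8], 0.69)]
reagent_bottle t [([208.7, 173.7], 0.9), ([213.1, 242.9], 0.19)]
small_bottle s [([260.7, 285.7], 0.71), ([165.6, 271.4], 0.65), ([220.1, 295.2], 0.6)]
small_bottle t [([138.7, 329.1], 0.77), ([238.9, 269.8], 0.65), ([225.2, 321.1], 0.59), ([160.1, 268.0], 0.2)]
side_bottle s [([198.3, 198.2], 0.58), ([184.8, 263.8], 0.5)]
side_bottle t [([200.1, 475.2], 0.9)]
beaker s [([274.1, 386.3], 0.9)]
beaker t [([160.2, 232.8], 0.78), ([211.6, 342.0], 0.74)]
petri_dish s [([263.1, 341.4], 0.55), ([212.3, 326.0], 0.27)]
petri_dish t [([159.9, 272.0], 0.73), ([225.6, 320.3], 0.55), ([210.7, 242.9], 0.39)]
```

Run:
```python
import cv2
t=cv2.imread("pics/t0.png");s=cv2.imread("pics/s0.png")
cv2.imwrite("pics/t0c.png",cv2.resize(t[110:300,150:510],None,fx=2.2,fy=2.2,interpolation=cv2.INTER_CUBIC))
cv2.imwrite("pics/s0c.png",cv2.resize(s[120:320,180:480],None,fx=2.6,fy=2.6,interpolation=cv2.INTER_CUBIC))
```

```text
(no output)
```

View pics/t0c.png

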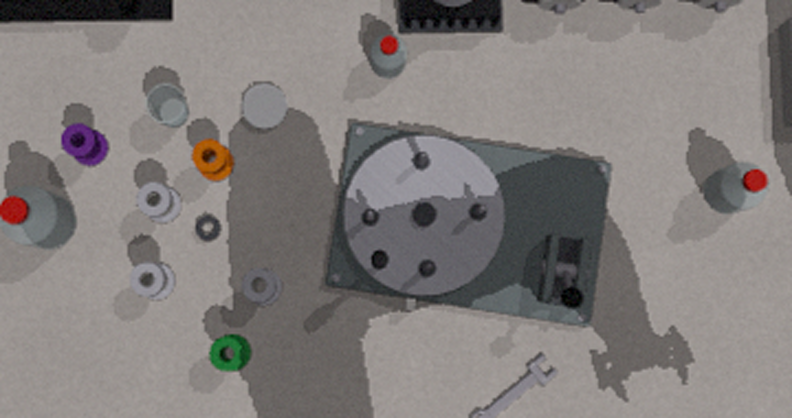

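View pics/s0c.png

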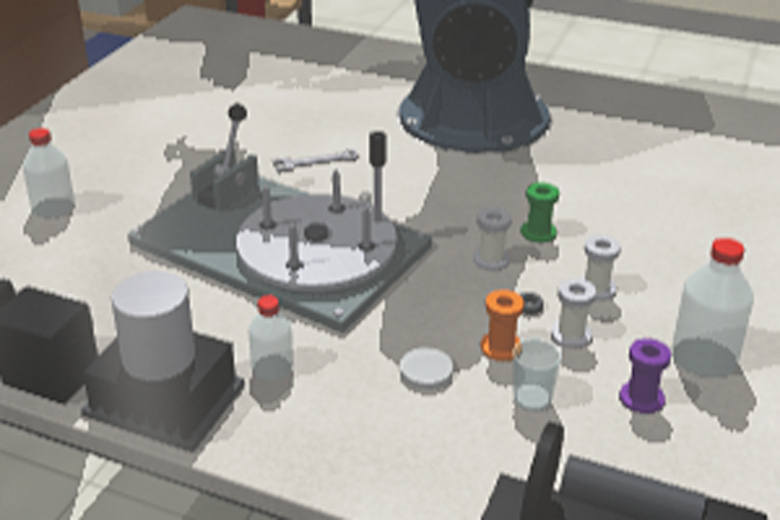

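The top view shows three white or grey bobbins at about (row 201, col 222), (237, 219) and (239, 269), plus orange, purple and green decoys. The carousel centre is near (207, 342) and the crank is lower left of it, near (228, 322). The index finger is at about (248, 337) and the knob at (245, 410). The scene view confirms all of this, and the lever is in drive.

```bash
cat >> h.py <<'E'
def sp(n,f,c=.3): return [(np.array(d["location"]),d["conf"]) for d in spot_point(n,f) if d["conf"]>c]
def pairs(n,s,t,zlo,zhi,tol=12,c=.15):
    out=[]
    for a,ca in sp(n,s,c):
        for b,cb in sp(n,t,c):
            p,e=tri(s,a,t,b)
            if e<tol and zlo<p[2]<zhi: out.append((np.round(p,1).tolist(),round(float(e),1),[round(ca,2),round(cb,2)],np.round(at(t,b,(zlo+zhi)/2),1).tolist(),np.round(at(s,a,(zlo+zhi)/2),1).tolist()))
    return out
E
python3 - <<'E'
from h import *
s=grab_frame("scene");t=grab_frame("top")
for n,lo,hi in[("bobbin1",-25,25),("spindle1",20,70),("carousel_axis",20,70),("crank_grip",140,200),("index_mark",20,70),("clutch_knob",120,180),("clutch_pivot",40,80),("collar",-20,20),("beaker",-25,25),("side_bottle",-25,25)]:
  for r in pairs(n,s,t,lo,hi): print(n,*r)
# bobbins: traced masks in top
for d in trace("bobbin1",t):
  m=d["pixels"]; rc=np.argwhere(m); c=np.median(t["frame"][m],0)
  print("tr",np.round(d["location"],1),round(d["conf"],2),m.sum(),rc.min(0),rc.max(0),c)
T=np.array(t["cam_to_world"]);print(T.round(3).tolist())
# irradiator outline
for d in trace("irradiator",t)[:1]:
  m=d["pixels"].astype(np.uint8); r=cv2.minAreaRect(np.argwhere(m)[:,::-1].astype(np.float32)); b=cv2.boxPoints(r)
  print(m.sum(),[at(t,(q[1],q[0]),22).round(1).tolist() for q in b])
f=np.zeros((2,2))
im=t["frame"]; crop=np.concatenate([cv2.resize(im[190:260,205:285],None,fx=7,fy=7,interpolation=cv2.INTER_CUBIC)],1)
cv2.imwrite("pics/b1.png",crop[:,:,::-1])
crop=cv2.resize(im[160:262,292:422],None,fx=5.8,fy=5.8,interpolation=cv2.INTER_CUBIC);cv2.imwrite("pics/i1.png",crop[:,:,::-1])
E
```

```text
bobbin1 [647.1, 430.1, -7.0] 2.7 [0.89, 0.7] [645.7, 429.7] [655.7, 429.4]
bobbin1 [441.1, 337.3, -10.1] 6.0 [0.83, 0.75] [439.9, 338.3] [456.1, 336.4]
bobbin1 [559.7, 321.9, -14.1] 5.6 [0.66, 0.85] [558.9, 316.6] [575.6, 327.3]
bobbin1 [337.1, 213.0, 3.3] 8.0 [0.62, 0.5] [335.9, 217.2] [334.2, 208.3]
bobbin1 [621.8, 241.4, -18.6] 0.6 [0.6, 0.61] [619.2, 238.6] [643.0, 246.8]
bobbin1 [437.4, 172.1, 8.4] 0.4 [0.55, 0.46] [437.6, 173.1] [425.9, 168.8]
spindle1 [458.1, -75.3, 36.5] 8.1 [0.74, 0.57] [459.2, -78.6] [468.8, -65.8]
spindle1 [612.9, -71.6, 40.6] 0.3 [0.63, 0.97] [612.3, -71.5] [618.3, -68.6]
carousel_axis [538.5, -65.1, 38.5] 5.4 [0.89, 0.63] [538.9, -67.3] [546.2, -58.4]
crank_grip [459.7, -4.1, 167.6] 1.3 [0.83, 0.6] [459.4, -3.5] [463.9, -3.0]
index_mark [402.7, -55.5, 46.3] 0.7 [0.68, 0.78] [402.6, -55.3] [400.9, -56.7]
collar [533.0, 261.3, 8.5] 5.9 [0.49, 0.55] [533.0, 265.5] [523.6, 256.3]
beaker [708.2, 301.2, -3.7] 7.8 [0.74, 0.8] [708.5, 296.8] [710.6, 305.6]
side_bottle [572.9, -533.5, 9.9] 1.0 [0.69, 0.67] [573.8, -536.2] [560.7, -545.3]
tr [181.8 248.1] 0.82 258 [173 238] [191 256] [162.  87.   8.]
tr [237.9 269.3] 0.76 233 [232 260] [248 277] [ 99.  97. 103.]
tr [238.6 219.4] 0.67 290 [229 209] [245 229] [145.  142.5 148. ]
tr [268.7 255.7] 0.66 239 [262 246] [278 263] [ 30. 103.  50.]
tr [176.4 190. ] 0.52 305 [166 179] [185 199] [ 88.  38. 114.]
tr [199.9 221.2] 0.48 242 [194 213] [209 232] [145. 143. 150.]
[[-0.012, -0.994, 0.111, 374.122], [-1.0, 0.012, 0.002, 7.258], [-0.003, -0.111, -0.994, 1708.593], [0.0, 0.0, 0.0, 1.0]]
9043 [[423.0, 75.9], [681.1, 34.0], [613.8, -365.0], [358.1, -316.7]]
```

View pics/i1.png

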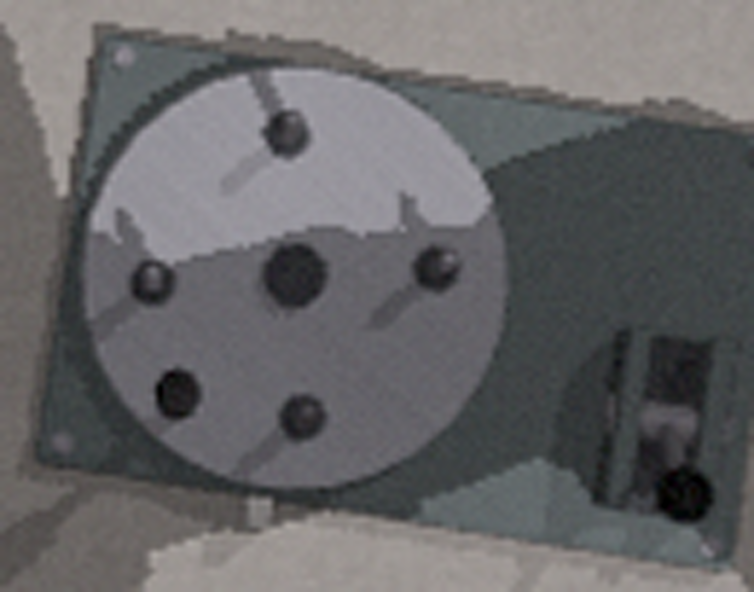

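View pics/b1.png

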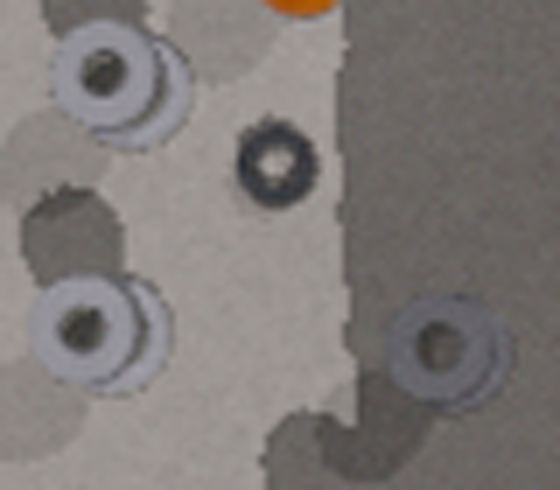

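Run:
```python
from h import *
t=grab_frame("top")
P=lambda x,y,s,c0,r0:(r0+(y+.5)/s-.5,c0+(x+.5)/s-.5)
I=lambda x,y,z:at(t,P(x,y,5.8,292,160),z).round(1)
B=lambda x,y,z:at(t,P(x,y,7,205,190),z).round(1)
c=I(294.5,278.5,45);print("axis",c)
for e in((82,278),(507,278),(294,67),(294,490)):print(I(*e,45)-c)
print("knob",I(685,494,148),"crank",I(178,392,193))
v=I(178,392,193)-c;print(np.hypot(*v),np.degrees(np.arctan2(v[1],v[0])))
f=I(260,510,48)-c;print("finger",f,np.degrees(np.arctan2(f[1],f[0])))
for q in((287,132),(437,269),(303,417),(153,282)):
  v=I(*q,105)-c;print("sp",v,np.hypot(*v),np.degrees(np.arctan2(v[1],v[0])))
for q in((100,38),(38,465)):print("corner",I(*q,22))
for q in((105,73),(87,329),(441,348)):print("bob",B(*q,80))
for e in((51,73),(160,73),(105,19),(105,128)):print(B(*e,80)-B(105,73,80))
print("collar",B(276,164,14))
```

```text
axis [535.6 -74.6]
[  1.7 119.5]
[  -1.2 -119.4]
[120.4  -1.8]
[-118.6    2.3]
knob [ 409.9 -271.8] crank [463.7  -6.9]
98.7567719197018 136.72327869896642
finger [-129.5   21.6] 170.530503264149
sp [74.4  5.6] 74.61045503144983 4.30446896050798
sp [ -1.6 -74.4] 74.41720231236862 -91.23197740263974
sp [-80.9  -0.3] 80.90055624036219 -179.7875320758329
sp [-6.8 79.7] 79.98956181902736 94.87666270388752
corner [678.1  33.7]
corner [433.5  71.3]
bob [561.4 319.6]
bob [444.6 326.7]
bob [434.1 166.1]
[ 0.3 24.7]
[ -0.3 -25.2]
[24.8  0.2]
[-25.3  -0.2]
collar [524.5 250.7]
```

The axis is at about (535.6, -74.6), base yaw is about -8.7° and the crank is about 34° short of the finger. There are three bobbins to mount. I'll start with the lever, shutting the gripper and moving in behind the knob.

Call:
servo_tool:
  increments:
    - [0,0,0,0,0,0.1335,1]
    - [0,0,0,0,0,0.1335,1]
    - [0.028,-0.026,0.0035,0,0,0,1]
    - [0.028,-0.026,0.0035,0,0,0,1]
    - [0.028,-0.026,0.0035,0,0,0,1]
    - [0.028,-0.026,0.0035,0,0,0,1]
    - [0.028,-0.026,0.0035,0,0,0,1]
    - [0.028,-0.026,0.0035,0,0,0,1]
    - [0.028,-0.026,0.0035,0,0,0,1]
    - [0.028,-0.026,0.0035,0,0,0,1]
  grip_force: 40

```text
time: 4.25
position: [356.8, -273.1, 220.3]
ee_rot: [0.0, 1.0, -0.0, 0.0]
wrist_force: [0.7, -0.4, 0.4]
width: 0.002
finger_force: 0.0
```

Call:
servo_tool:
  increments:
    - [0,0,0.014,0,0,0,1]
    - [0,0,0.014,0,0,0,1]
    - [0,0,0.014,0,0,0,1]
    - [0,0,0.014,0,0,0,1]
    - [0,0,0.014,0,0,0,1]
    - [0.01,0,0,0,0,0,1]
    - [0.01,0.001,0,0,0,0,1]
    - [0.01,0.001,0,0,0,0,1]
    - [0.01,0.002,0,0,0,0,1]
    - [0.01,0.002,0,0,0,0,1]

```text
time: 5.25
position: [407.0, -280.6, 150.7]
ee_rot: [0.0, 1.0, 0.0, 0.0]
wrist_force: [-1.8, -1.3, 1.5]
width: -0.001
finger_force: 1.0
```

Call:
servo_tool:
  increments:
    - [0.008,0.001,0,0,0,0,1]
    - [0.008,0.001,0,0,0,0,1]
    - [0.008,0.001,0,0,0,0,1]
    - [0.008,0.001,0,0,0,0,1]
    - [0.008,0.001,0,0,0,0,1]
    - [0.006,0.001,0,0,0,0,1]
    - [0.006,0.001,0,0,0,0,1]
    - [0.004,0.001,0,0,0,0,1]
    - [0,0,0,0,0,0,1]
    - [0,0,0,0,0,0,1]

```text
time: 6.25
position: [461.8, -288.3, 150.2]
ee_rot: [-0.0, 1.0, -0.0, -0.0]
wrist_force: [-0.0, -0.5, -0.1]
width: -0.001
finger_force: 0.0
```

Call:
servo_tool:
  increments:
    - [-0.015,0,0,0,0,0,1]
    - [-0.015,0,0,0,0,0,1]
    - [0,0,-0.03,0,0,0,-1]
    - [0,0,-0.03,0,0,0,-1]
    - [0,0,-0.03,0,0,0,-1]
    - [0,-0.04,0,0,0,0,-1]
    - [0,-0.04,0,0,0,0,-1]
    - [0,-0.04,0,0,0,0,-1]
    - [0,-0.04,0,0,0,0,-1]
    - [0,-0.04,0,0,0,0,-1]

```text
time: 7.25
position: [431.3, -86.9, 240.5]
ee_rot: [0.0, 1.0, -0.0, 0.0]
wrist_force: [1.1, 0.1, -0.7]
width: 0.997
finger_force: 0.0
```

Call:
servo_tool:
  increments:
    - [0,-0.046,0,0,0,0,-1]
    - [0,-0.046,0,0,0,0,-1]
    - [0,-0.046,0,0,0,0,-1]
    - [0,-0.046,0,0,0,0,-1]
    - [0,-0.046,0,0,0,0,-1]
    - [0,-0.026,0,0,0,0,-1]
    - [0,0,0.03,0,0,0,-1]
    - [0,0,0.03,0,0,0,-1]
    - [0,0,0.02,0,0,0,-1]
    - [0,0,0,0,0,0,-1]

```text
time: 8.25
position: [429.4, 75.0, 163.6]
ee_rot: [-0.04, 0.997, 0.059, -0.005]
wrist_force: [-0.3, -0.0, 0.3]
width: 1.0
finger_force: 0.0
```

Run:
```python
from h import *
print(read_state()["position"])
s=grab_frame("scene");t=grab_frame("top")
for n,lo,hi in[("clutch_knob",110,190),("clutch_pivot",40,80)]:
  for r in pairs(n,s,t,lo,hi,15): print(n,*r)
im=t["frame"]
a=cv2.resize(im[170:280,200:420],None,fx=3.6,fy=3.6,interpolation=cv2.INTER_CUBIC)
cv2.imwrite("pics/c2.png",a[:,:,::-1])
```

```text
[429.37009446  75.04197593 163.56858938]
clutch_pivot [460.4, -267.7, 69.2] 6.1 [0.91, 0.93] [462.2, -272.1] [446.5, -272.8]
```

View pics/c2.png

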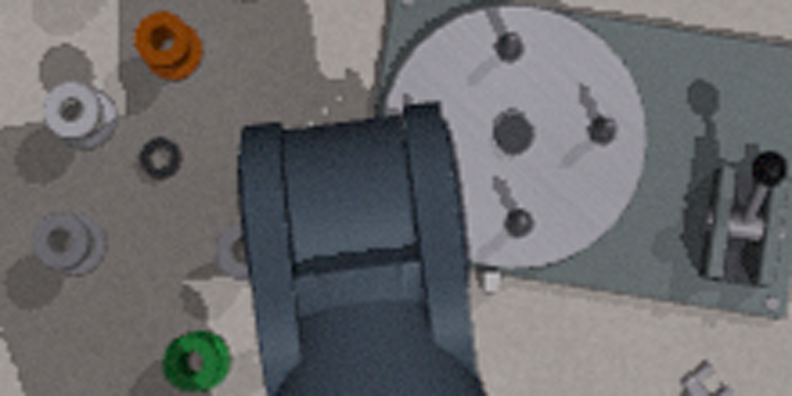

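Call:
servo_tool:
  increments:
    - [0,0,0,0,0,0,-1]
    - [0,0,0,0,0,0,-1]
    - [0,0,0,0,0,0,-1]
    - [0,0,0,0,0,0,-1]
    - [0,0,0,0,0,0,-1]
    - [0,0,0,0,0,0,-1]
    - [0,0,0,0,0,0,-1]
    - [0,0,0,0,0,0,-1]
    - [0,0,0,0,0,0,-1]
    - [0,0,0,0,0,0,-1]

```text
time: 9.65
position: [431.0, 75.4, 165.5]
ee_rot: [-0.04, 0.997, 0.059, -0.003]
wrist_force: [0.3, 0.6, 0.8]
width: 0.997
finger_force: 0.0
```

```bash
cat >> h.py <<'E'
from scipy.spatial.transform import Rotation as R
def rem(x,y,z,yaw=0.):
    "total tool-frame shift and rotvec to the target pose (tool down, given yaw)"
    st=read_state();q=np.array(st["ee_rot"]);r=R.from_quat(q[[1,2,3,0]])
    g=R.from_euler("z",yaw)*R.from_euler("x",np.pi)
    print("pos",np.round(st["position"],1),"F",np.round(st["wrist_force"],1),"w",round(st["width"],3),"t",st["time"])
    print("shift mm",(r.inv().apply(np.array([x,y,z])-st["position"])).round(1),"rot",(r.inv()*g).as_rotvec().round(3),"world d",(np.array([x,y,z])-st["position"]).round(1))
E
python3 - <<'E'
from h import *
rem(434,166,160)
print(np.round(read_state()["joint_positions"],3))
t=grab_frame("top");k=at(t,(170+167.5/3.6-.5,200+768.5/3.6-.5),148);print("knob",k)
E
```

```text
pos [431.   75.4 165.5] F [0.3 0.6 0.8] w 0.997 t 9.65
shift mm [ 13.7 -88.8  12.8] rot [-0.081  0.006  0.119] world d [ 3.  90.6 -5.5]
[ 0.118  0.12  -0.361  1.091  0.081  3.141]
knob [ 497.11855452 -284.56792344]
```

The lever is in the float notch. Joint 6 is at its limit, so I'll turn the tool a half turn to yaw π.

Call:
servo_tool:
  increments:
    - [0,0,0,-0.081,0.006,0,-1]
    - [0,0,0,0,0,-0.149,-1]
    - [0,0,0,0,0,-0.149,-1]
    - [0,0,0,0,0,-0.149,-1]
    - [0,0,0,0,0,-0.149,-1]
    - [0,0,0,0,0,-0.149,-1]
    - [0,0,0,0,0,-0.149,-1]
    - [0,0,0,0,0,-0.149,-1]
    - [0,0,0,0,0,-0.149,-1]
    - [0,0,0,0,0,-0.149,-1]

```text
time: 10.7
position: [432.8, 61.9, 165.5]
ee_rot: [-0.003, 0.738, 0.675, 0.005]
wrist_force: [-0.5, -0.0, 0.3]
width: 0.998
finger_force: 0.0
```

Call:
servo_tool:
  increments:
    - [0,0,0,0,0,-0.149,-1]
    - [0,0,0,0,0,-0.149,-1]
    - [0,0,0,0,0,-0.149,-1]
    - [0,0,0,0,0,-0.149,-1]
    - [0,0,0,0,0,-0.149,-1]
    - [0,0,0,0,0,-0.149,-1]
    - [0,0,0,0,0,-0.149,-1]
    - [0,0,0,0,0,-0.149,-1]
    - [0,0,0,0,0,-0.149,-1]
    - [0,0,0,0,0,-0.149,-1]

```text
time: 11.7
position: [432.8, 61.9, 165.5]
ee_rot: [0.001, 0.084, 0.996, 0.006]
wrist_force: [0.5, -0.2, -0.1]
width: 1.001
finger_force: 0.0
```

Run:
```python
from h import *
rem(434.1,166,150,np.pi)
```

```text
pos [432.8  61.9 165.5] F [ 0.5 -0.2 -0.1] w 1.001 t 11.7
shift mm [ 16.3 102.6  16.8] rot [ 0.012  0.002 -0.169] world d [  1.3 104.1 -15.5]
```

Call:
servo_tool:
  increments:
    - [0,0,0,0.012,0.002,-0.085,-1]
    - [0,0,0,0,0,-0.084,-1]
    - [-0.001,0.026,0,0,0,0,-1]
    - [0,0.026,0,0,0,0,-1]
    - [0,0.026,0,0,0,0,-1]
    - [0,0.026,0,0,0,0,-1]
    - [0,0,0.008,0,0,0,-1]
    - [0,0,0.008,0,0,0,-1]
    - [0,0,0,0,0,0,-1]
    - [0,0,0,0,0,0,-1]

```text
time: 12.7
position: [434.3, 165.1, 149.4]
ee_rot: [-0.0, 0.004, 1.0, 0.0]
wrist_force: [-0.0, 0.3, 0.1]
width: 1.0
finger_force: 0.0
```

Run:
```python
from h import *
rem(434.1,166,70,np.pi)
s=grab_frame("scene")
for z in (0,):
  for a,c in sp("bobbin1",s): print(a.round(1),round(c,2),at(s,a,z).round(1), s["frame"][int(a[0])-6,int(a[1])])
```

```text
pos [434.3 165.1 149.4] F [-0.   0.3  0.1] w 1.0 t 12.7
shift mm [ 0.1  0.9 79.4] rot [ 0.    -0.001 -0.007] world d [ -0.2   0.9 -79.4]
[208.4 390.2] 0.81 [324.5 227.4] [56 88 60]
[221.2 370. ] 0.7 [442.5 178.1] [137 137 129]
[230.6 409.1] 0.69 [443.3 331.6] [141 142 133]
[253.9 373. ] 0.66 [626.1 245.7] [135  83  57]
[270.8 426.5] 0.66 [639.4 433.5] [80 59 95]
[251.5 397. ] 0.54 [580.7 319.6] [139 140 132]
```

Call:
servo_tool:
  increments:
    - [0,0,0.02,0,0,0,-1]
    - [0,0,0.02,0,0,0,-1]
    - [0,0,0.02,0,0,0,-1]
    - [0,0,0.01,0,0,0,-1]
    - [0,0,0.01,0,0,0,-1]
    - [0,0,0,0,0,0,1]
    - [0,0,0,0,0,0,1]
    - [0,0,0,0,0,0,1]
    - [0,0,0,0,0,0,1]
    - [0,0,0,0,0,0,1]
  grip_force: 40

```text
time: 13.8
position: [435.1, 166.2, 70.5]
ee_rot: [0.001, 0.003, 1.0, 0.001]
wrist_force: [0.0, 0.2, 6.1]
width: 0.567
finger_force: 41.4
```

Call:
servo_tool:
  increments:
    - [0,0,-0.03,0,0,0,1]
    - [0,0,-0.03,0,0,0,1]
    - [0,0,-0.03,0,0,0,1]
    - [0,0,-0.03,0,0,0,1]
    - [0,0,-0.02,0,0,0,1]
    - [0,0,-0.02,0,0,0,1]
    - [0,0,0,0,0,0,1]
    - [0,0,0,0,0,0,1]
    - [0,0,0,0,0,0,1]
    - [0,0,0,0,0,0,1]

```text
time: 14.8
position: [434.0, 165.7, 228.6]
ee_rot: [-0.001, 0.003, 1.0, -0.0]
wrist_force: [-0.1, -0.1, -2.2]
width: 0.569
finger_force: 42.5
```

Run:
```python
from h import *
rem(532.8,5.4,220,np.pi)
s=grab_frame("scene");t=grab_frame("top")
a=cv2.resize(s["frame"][130:280,260:460],None,fx=2.3,fy=2.3,interpolation=cv2.INTER_CUBIC)
b=cv2.resize(t["frame"][160:280,200:360],None,fx=2.1,fy=2.1,interpolation=cv2.INTER_CUBIC)
h=max(a.shape[0],b.shape[0]);o=np.zeros((h,a.shape[1]+b.shape[1],3),np.uint8);o[:a.shape[0],:a.shape[1]]=a;o[:b.shape[0],a.shape[1]:]=b
cv2.imwrite("pics/g1.png",o[:,:,::-1])
```

```text
pos [434.  165.7 228.6] F [-0.1 -0.1 -2.2] w 0.569 t 14.8
shift mm [ -99.8 -159.7    8.5] rot [-0.    -0.002 -0.006] world d [  98.8 -160.3   -8.6]
```

View pics/g1.png

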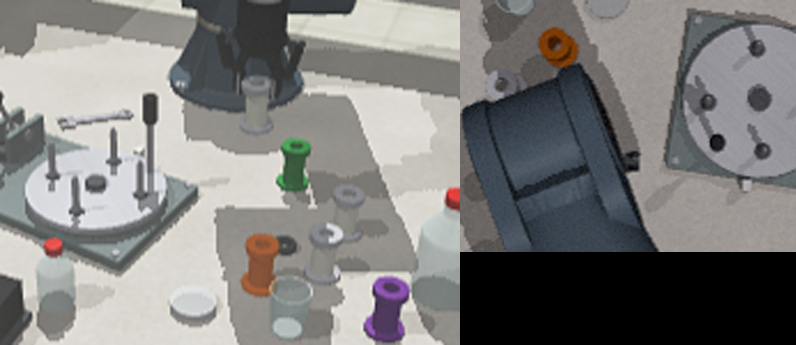

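Call:
servo_tool:
  increments:
    - [-0.0141,-0.0229,0,0,0,0,1]
    - [-0.0141,-0.0229,0,0,0,0,1]
    - [-0.0141,-0.0229,0,0,0,0,1]
    - [-0.0141,-0.0229,0,0,0,0,1]
    - [-0.0141,-0.0229,0,0,0,0,1]
    - [-0.0141,-0.0229,0,0,0,0,1]
    - [-0.0141,-0.0229,0,0,0,0,1]
    - [0,0,0.008,0,0,-0.006,1]
    - [0,0,0,0,0,0,1]
    - [0,0,0,0,0,0,1]

```text
time: 15.9
position: [531.6, 5.4, 221.2]
ee_rot: [-0.001, 0.0, 1.0, 0.0]
wrist_force: [-0.7, -0.1, -1.6]
width: 0.565
finger_force: 42.5
```

Run:
```python
from h import *
rem(532.8,5.4,190,np.pi)
s=grab_frame("scene");t=grab_frame("top")
a=cv2.resize(s["frame"][130:250,250:370],None,fx=4,fy=4,interpolation=cv2.INTER_CUBIC)
b=cv2.resize(t["frame"][170:250,290:380],None,fx=3.5,fy=3.5,interpolation=cv2.INTER_CUBIC)
h=max(a.shape[0],b.shape[0]);o=np.zeros((h,a.shape[1]+b.shape[1],3),np.uint8);o[:a.shape[0],:a.shape[1]]=a;o[:b.shape[0],a.shape[1]:]=b
cv2.imwrite("pics/g2.png",o[:,:,::-1])
# where the model puts spindle axes in scene image (foot, tip) 
for p in((532.8,5.4),(615.6,-71.8),(455.6,-77.4),(538.4,-154.6)):
  for z in(45,115): r,c=proj(s,(*p,z));print(p,z,"scene crop xy",round((c-250+.5)*4),round((r-130+.5)*4))
r,c=proj(s,(462.5,-6.4,195));print("crank",(c-250+.5)*4,(r-130+.5)*4)
```

```text
pos [531.6   5.4 221.2] F [-0.7 -0.1 -1.6] w 0.565 t 15.9
shift mm [-1.2 -0.1 31.2] rot [ 0.001 -0.001 -0.   ] world d [  1.2  -0.  -31.2]
(532.8, 5.4) 45 scene crop xy 283 338
(532.8, 5.4) 115 scene crop xy 283 276
(615.6, -71.8) 45 scene crop xy 172 366
(615.6, -71.8) 115 scene crop xy 169 304
(455.6, -77.4) 45 scene crop xy 237 280
(455.6, -77.4) 115 scene crop xy 236 220
(538.4, -154.6) 45 scene crop xy 131 305
(538.4, -154.6) 115 scene crop xy 128 245
crank 300.18781174975334 165.09476678693363
```

View pics/g2.png

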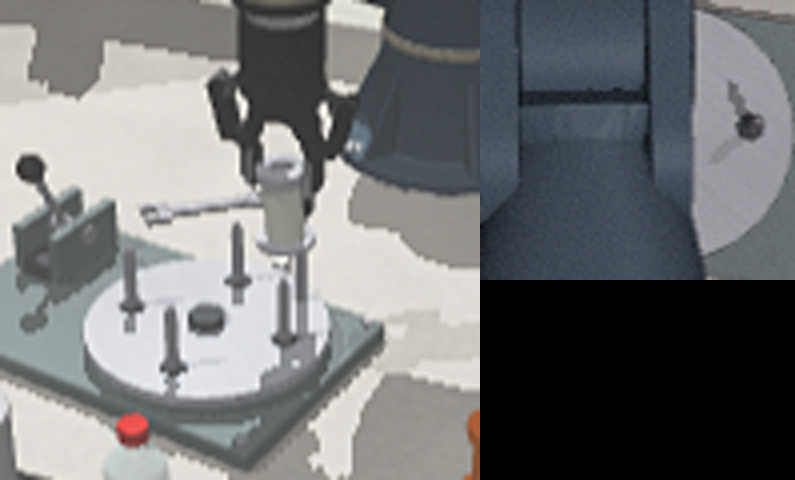

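Model and picture agree to within 2 px, so I'll descend.

Call:
servo_tool:
  increments:
    - [-0.001,0,0.012,0,0,0,1]
    - [0,0,0.012,0,0,0,1]
    - [0,0,0.012,0,0,0,1]
    - [0,0,0.012,0,0,0,1]
    - [0,0,0.012,0,0,0,1]
    - [0,0,0.012,0,0,0,1]
    - [0,0,0.012,0,0,0,1]
    - [0,0,0.012,0,0,0,1]
    - [0,0,0,0,0,0,1]
    - [0,0,0,0,0,0,1]

```text
time: 17.0
position: [533.1, 5.0, 125.4]
ee_rot: [-0.0, 0.0, 1.0, 0.0]
wrist_force: [0.7, -0.7, -1.7]
width: 0.562
finger_force: 42.5
```

Call:
servo_tool:
  increments:
    - [0,0,0.004,0,0,0,1]
    - [0,0,0.004,0,0,0,1]
    - [0,0,0,0,0,0,1]
    - [0,0,0,0,0,0,-0.5]
    - [0,0,0,0,0,0,-0.5]
    - [0,0,0,0,0,0,-0.5]
    - [0,0,-0.02,0,0,0,-0.5]
    - [0,0,-0.03,0,0,0,-0.5]
    - [0,0,-0.03,0,0,0,-0.5]
    - [0,0,-0.03,0,0,0,-0.5]

```text
time: 18.0
position: [533.0, 5.0, 228.9]
ee_rot: [-0.0, 0.0, 1.0, 0.0]
wrist_force: [0.9, 0.2, 0.5]
width: 0.752
finger_force: 0.0
```

Run:
```python
from h import *
rem(444.6,326.7,160,np.pi)
s=grab_frame("scene")
for a,c in sp("bobbin1",s): print(a.round(1),round(c,2),at(s,a,0).round(1),at(s,a,45).round(1), s["frame"][int(a[0])-6,int(a[1])])
```

```text
pos [533.    5.  228.9] F [0.9 0.2 0.5] w 0.752 t 18.0
shift mm [ 88.5 321.7  69. ] rot [ 0. -0. -0.] world d [-88.4 321.7 -68.9]
[267.6 426.3] 0.92 [624.  429.9] [676.4 433.7] [81 60 96]
[209.1 387.1] 0.75 [334.4 217.1] [400.8 231.2] [59 91 63]
[237.5 385.2] 0.73 [519.4 260.1] [576.8 272.1] [150 148 142]
[213.7 323.4] 0.7 [465.9  -9.3] [525.9  15.7] [141 140 133]
[256.9 374. ] 0.68 [640.1 253.5] [691.7 265.8] [137  84  56]
[251.1 399.2] 0.57 [575.5 326.2] [630.2 334.9] [145 144 136]
[230.4 410.6] 0.54 [439.9 336.5] [501.2 344.8] [147 146 139]
```

Call:
servo_tool:
  increments:
    - [0.0098,0.0357,0,0,0,0,-1]
    - [0.0098,0.0357,0,0,0,0,-1]
    - [0.0098,0.0357,0,0,0,0,-1]
    - [0.0098,0.0357,0,0,0,0,-1]
    - [0.0098,0.0357,0,0,0,0,-1]
    - [0.0098,0.0357,0,0,0,0,-1]
    - [0.0098,0.0357,0,0,0,0,-1]
    - [0.0098,0.0357,0.02,0,0,0,-1]
    - [0.0098,0.0357,0.02,0,0,0,-1]
    - [0,0,0.02,0,0,0,-1]

```text
time: 19.1
position: [443.7, 329.8, 166.3]
ee_rot: [-0.0, -0.002, 1.0, 0.001]
wrist_force: [0.7, -0.3, 0.2]
width: 0.997
finger_force: 0.0
```

Run:
```python
from h import *
rem(444.6,326.7,70,np.pi)
s=grab_frame("scene");t=grab_frame("top")
for a,c in sp("bobbin1",s): print(a.round(1),round(c,2),at(s,a,0).round(1),at(s,a,45).round(1), s["frame"][int(a[0])-6,int(a[1])])
a=cv2.resize(s["frame"][140:280,280:460],None,fx=2.6,fy=2.6,interpolation=cv2.INTER_CUBIC)
b=cv2.resize(t["frame"][170:260,300:380],None,fx=4,fy=4,interpolation=cv2.INTER_CUBIC)
h=max(a.shape[0],b.shape[0]);o=np.zeros((h,a.shape[1]+b.shape[1],3),np.uint8);o[:a.shape[0],:a.shape[1]]=a;o[:b.shape[0],a.shape[1]:]=b
cv2.imwrite("pics/g3.png",o[:,:,::-1])
for p in((532.8,5.4),(615.6,-71.8),(538.4,-154.6)):r,c=proj(t,(*p,125));print("top crop xy",(c-300+.5)*4+468,(r-170+.5)*4)
```

```text
pos [443.7 329.8 166.3] F [ 0.7 -0.3  0.2] w 0.997 t 19.1
shift mm [-0.9 -3.2 96.3] rot [ 0.001 -0.001  0.003] world d [  0.9  -3.1 -96.3]
[213.5 322.3] 0.86 [466.3 -13.9] [526.3  11.3] [141 141 134]
[256.2 371.7] 0.81 [639.7 245.1] [691.3 257.8] [141  89  62]
[206.3 388.6] 0.79 [311.9 217.3] [379.4 231.4] [59 90 62]
[271.8 425.1] 0.72 [646.1 430.2] [697.4 433.9] [80 58 95]
[250.6 401.2] 0.66 [570. 332.] [625.  340.5] [143 142 134]
[232.6 412.4] 0.51 [450.8 345.7] [511.6 353.6] [139 138 131]
top crop xy 541.367281579237 147.17158162048565
top crop xy 638.9339123953123 40.47658450710344
top crop xy 747.2854530751629 137.51383036895845
```

View pics/g3.png

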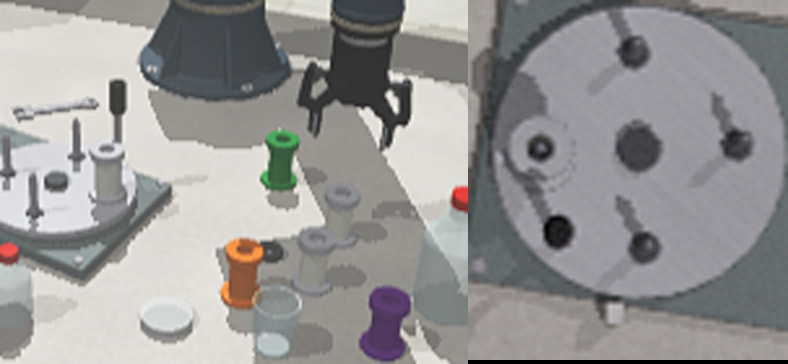

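The first bobbin is seated on the left spindle, with its ring at crop (541, 147) as predicted. Next I'll grasp the second one.

Call:
servo_tool:
  increments:
    - [-0.001,-0.003,0.02,0,0,0,-1]
    - [0,0,0.02,0,0,0,-1]
    - [0,0,0.02,0,0,0,-1]
    - [0,0,0.02,0,0,0,-1]
    - [0,0,0.016,0,0,0,-1]
    - [0,0,0,0,0,0,1]
    - [0,0,0,0,0,0,1]
    - [0,0,0,0,0,0,1]
    - [0,0,0,0,0,0,1]
    - [0,0,0,0,0,0,1]

```text
time: 20.25
position: [447.2, 323.9, 73.6]
ee_rot: [0.001, 0.0, 1.0, 0.001]
wrist_force: [0.0, 0.7, 6.7]
width: 0.584
finger_force: 39.7
```

Call:
servo_tool:
  increments:
    - [0,0,-0.03,0,0,0,1]
    - [0,0,-0.03,0,0,0,1]
    - [0,0,-0.03,0,0,0,1]
    - [0,0,-0.03,0,0,0,1]
    - [0,0,-0.02,0,0,0,1]
    - [0,0,-0.02,0,0,0,1]
    - [-0.005,-0.03,0,0,0,0,1]
    - [-0.01,-0.035,0,0,0,0,1]
    - [-0.01,-0.035,0,0,0,0,1]
    - [-0.01,-0.035,0,0,0,0,1]

```text
time: 21.25
position: [481.3, 186.8, 232.9]
ee_rot: [0.001, 0.0, 1.0, 0.0]
wrist_force: [-0.1, 1.4, -1.8]
width: 0.588
finger_force: 41.9
```

Run:
```python
from h import *
rem(615.6,-71.8,225,np.pi)
```

```text
pos [481.3 186.8 232.9] F [-0.1  1.4 -1.8] w 0.588 t 21.25
shift mm [-134.3 -258.6    7.9] rot [ 0.001  0.001 -0.   ] world d [ 134.3 -258.6   -7.9]
```

Call:
servo_tool:
  increments:
    - [-0.0168,-0.0323,0,0,0,0,1]
    - [-0.0168,-0.0323,0,0,0,0,1]
    - [-0.0168,-0.0323,0,0,0,0,1]
    - [-0.0168,-0.0323,0,0,0,0,1]
    - [-0.0168,-0.0323,0,0,0,0,1]
    - [-0.0168,-0.0323,0,0,0,0,1]
    - [-0.0168,-0.0323,0,0,0,0,1]
    - [-0.0168,-0.0323,0,0,0,0,1]
    - [0,0,0,0,0,0,1]
    - [0,0,0,0,0,0,1]

```text
time: 22.25
position: [615.4, -71.0, 232.1]
ee_rot: [0.0, 0.001, 1.0, 0.0]
wrist_force: [-0.7, -0.2, -2.3]
width: 0.585
finger_force: 41.9
```

Run:
```python
from h import *
rem(615.6,-71.8,200,np.pi)
st=read_state();p=np.array(st["position"])
s=grab_frame("scene")
a=cv2.resize(s["frame"][130:250,250:370],None,fx=5,fy=5,interpolation=cv2.INTER_CUBIC)
for q in((*p[:2],p[2]-72),(*p[:2],p[2]+8),(615.6,-71.8,115),(615.6,-71.8,45)):
  r,c=proj(s,q);print("xy",round((c-250+.5)*5),round((r-130+.5)*5))
cv2.imwrite("pics/g4.png",a[:,:,::-1])
```

```text
pos [615.4 -71.  232.1] F [-0.7 -0.2 -2.3] w 0.585 t 22.25
shift mm [-0.2 -0.9 32.1] rot [ 0.     0.    -0.002] world d [  0.2  -0.8 -32.1]
xy 210 327
xy 205 230
xy 211 380
xy 215 458
```

View pics/g4.png

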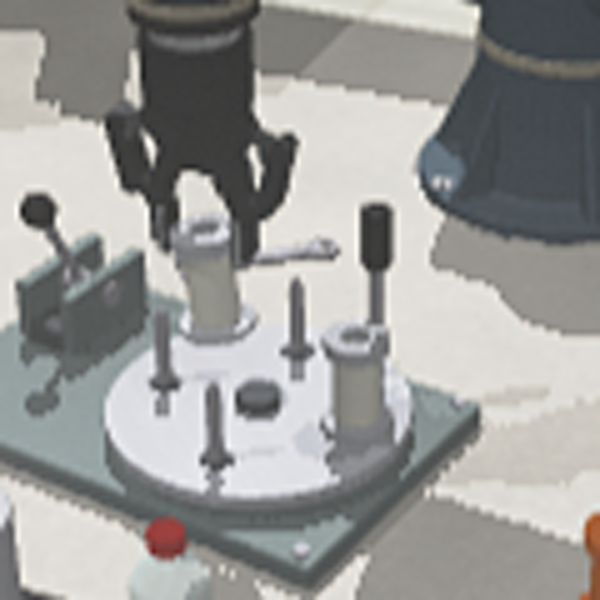

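The held bobbin leans a little, with its foot shifted right in the image. I'll fit the tilt from the mask.

```bash
cat >> h.py <<'E'
from scipy.optimize import minimize
def sil(f,org,Rm,up=6):
    "bobbin silhouette, supersampled; org=underside centre"
    a=np.linspace(0,2*np.pi,48);K=np.array(f["camera_matrix"]);T=np.array(f["cam_to_world"])
    m=np.zeros((400*up,640*up),np.uint8)
    for r,z0,z1 in((28,0,8),(18,8,66),(25,66,80)):
        P=np.concatenate([np.stack([r*np.cos(a),r*np.sin(a),0*a+z],1) for z in(z0,z1)])
        W=org+P@Rm.T;c=(W-T[:3,3])@T[:3,:3];u=c@K.T;u=u[:,:2]/u[:,2:]
        h=cv2.convexHull(((u+.5)*up).astype(np.float32)).astype(np.int32);cv2.fillConvexPoly(m,h,1)
    return cv2.resize(m.astype(np.float32),(640,400),interpolation=cv2.INTER_AREA)
def fit_held(f,m,p,grip=73.,ignore=None):
    "tilt about world y (th) and x (ph), offset dx,dy of the grip centre"
    def org(v):
        Rm=R.from_euler("xy",[v[1],v[0]]).as_matrix()
        return p+np.array([v[2],v[3],v[4]])-Rm@np.array([0,0,grip]),Rm
    def cost(v):
        d=np.abs(sil(f,*org(v))-m); return d.sum()+ .02*(v[2]**2+v[3]**2+v[4]**2)+30*v[1]**2
    b=min((minimize(cost,[t0,0,0,0,0],method="Nelder-Mead",options=dict(initial_simplex=np.array([[t0,0,0,0,0]]*6)+np.vstack([np.zeros(5),np.diag([.1,.05,4,4,4])]),maxiter=250)) for t0 in(-.15,0,.15)),key=lambda r:r.fun)
    return b.x,b.fun,org(b.x)[0]
E
python3 - <<'E'
from h import *
s=grab_frame("scene");p=np.array(read_state()["position"])
r0,c0=proj(s,p-np.array([0,0,35]))
for d in trace("bobbin1",s):
  l=d["location"]
  if np.hypot(l[0]-r0,l[1]-c0)<12:
    m=d["pixels"].astype(np.float32);print(l,d["conf"],m.sum())
    v,c,o=fit_held(s,m,p);print(v.round(3),c,(o-p).round(1))
  elif np.hypot(l[0]-208,l[1]-322)<14:
    m=d["pixels"].astype(np.float32);q=np.array([532.8,5.4,118.]);v,c,o=fit_held(s,m,q);print("seated ref",m.sum(),v.round(3),c,(o-q).round(1))
E
```

```text
seated ref 286.0 [-0.008 -0.002 -0.692  1.718  1.624] 23.4825767224795 [ -0.1   1.6 -71.4]
[184.4, 294.1] 0.51 287.0
[-0.136  0.202 -8.885 -6.43   1.171] 49.071534425432866 [  0.8   8.2 -69.7]
```

Run:
```python
from h import *
s=grab_frame("scene");p=np.array(read_state()["position"])
r0,c0=proj(s,p-np.array([0,0,35]));rcut=int(proj(s,p-np.array([0,0,5]))[0])
m=[d["pixels"].astype(np.float32) for d in trace("bobbin1",s) if np.hypot(d["location"][0]-r0,d["location"][1]-c0)<12][0]
for g in(73,70):
 res=[]
 for th in np.arange(-.3,.31,.05):
  for ph in np.arange(-.2,.21,.1):
   for dx in(-4,0,4):
    Rm=R.from_euler("xy",[ph,th]).as_matrix();o=p+[dx,0,0]-Rm@np.array([0,0,g])
    res.append((float(np.abs(sil(s,o,Rm,3)-m)[rcut:].sum()),round(th,2),round(ph,2),dx,(o-p).round(1).tolist()))
 res.sort();print(g,*res[:7],sep="\n");print("ph0",*[x for x in res if x[2]==0][:4],sep="\n")
```

```text
73
(30.666669845581055, np.float64(0.1), np.float64(0.0), -4, [-11.3, 0.0, -72.6])
(32.666664123535156, np.float64(0.05), np.float64(0.0), -4, [-7.6, 0.0, -72.9])
(34.55555725097656, np.float64(0.15), np.float64(0.0), 0, [-10.9, 0.0, -72.2])
(37.333335876464844, np.float64(0.2), np.float64(0.0), 0, [-14.5, 0.0, -71.5])
(38.111114501953125, np.float64(0.1), np.float64(0.0), 0, [-7.3, 0.0, -72.6])
(39.22222137451172, np.float64(0.15), np.float64(0.0), -4, [-14.9, 0.0, -72.2])
(40.77777862548828, np.float64(-0.05), np.float64(0.1), -4, [-0.4, 7.3, -72.5])
ph0
(30.666669845581055, np.float64(0.1), np.float64(0.0), -4, [-11.3, 0.0, -72.6])
(32.666664123535156, np.float64(0.05), np.float64(0.0), -4, [-7.6, 0.0, -72.9])
(34.55555725097656, np.float64(0.15), np.float64(0.0), 0, [-10.9, 0.0, -72.2])
(37.333335876464844, np.float64(0.2), np.float64(0.0), 0, [-14.5, 0.0, -71.5])
70
(27.666667938232422, np.float64(-0.05), np.float64(0.1), -4, [-0.5, 7.0, -69.6])
(30.66666603088379, np.float64(-0.1), np.float64(0.1), -4, [3.0, 7.0, -69.3])
(30.666667938232422, np.float64(-0.0), np.float64(0.1), 0, [0.0, 7.0, -69.7])
(31.0, np.float64(0.1), np.float64(0.0), 0, [-7.0, 0.0, -69.7])
(31.111108779907227, np.float64(0.05), np.float64(0.1), 0, [-3.5, 7.0, -69.6])
(32.11111068725586, np.float64(0.05), np.float64(0.0), -4, [-7.5, 0.0, -69.9])
(33.33333206176758, np.float64(-0.0), np.float64(0.0), -4, [-4.0, 0.0, -70.0])
ph0
(31.0, np.float64(0.1), np.float64(0.0), 0, [-7.0, 0.0, -69.7])
(32.11111068725586, np.float64(0.05), np.float64(0.0), -4, [-7.5, 0.0, -69.9])
(33.33333206176758, np.float64(-0.0), np.float64(0.0), -4, [-4.0, 0.0, -70.0])
(35.333335876464844, np.float64(0.15), np.float64(0.0), 0, [-10.5, 0.0, -69.2])
```

Call:
servo_tool:
  increments:
    - [-0.002,-0.001,0,0,-0.05,0,1]
    - [0,0,0,0,-0.05,0,1]
    - [0,0,0.01,0,0,0,1]
    - [0,0,0.01,0,0,0,1]
    - [0,0,0,0,0,0,1]
    - [0,0,0,0,0,0,1]
    - [0,0,0,0,0,0,1]
    - [0,0,0,0,0,0,1]
    - [0,0,0,0,0,0,1]
    - [0,0,0,0,0,0,1]

```text
time: 23.5
position: [619.4, -71.2, 211.6]
ee_rot: [0.05, 0.0, 0.999, 0.0]
wrist_force: [-0.2, 0.1, -1.4]
width: 0.583
finger_force: 41.9
```

Run:
```python
from h import *
rem(615.6,-71.8,200,np.pi)
st=read_state();p=np.array(st["position"])
s=grab_frame("scene")
a=cv2.resize(s["frame"][140:240,260:340],None,fx=6,fy=6,interpolation=cv2.INTER_CUBIC)
for q in((615.6,-71.8,p[2]-72),(615.6,-71.8,p[2]+8),(615.6,-71.8,115),(615.6,-71.8,45)):
  r,c=proj(s,q);x,y=round((c-260+.5)*6),round((r-140+.5)*6);print("xy",x,y);cv2.circle(a,(x,y),2,(255,0,0),-1)
m=np.clip(sil(s,np.array([615.6,-71.8,p[2]-72]),np.eye(3)),0,1)[140:240,260:340]
cs,_=cv2.findContours((cv2.resize(m,None,fx=6,fy=6)>.5).astype(np.uint8),cv2.RETR_EXTERNAL,cv2.CHAIN_APPROX_NONE);cv2.drawContours(a,cs,-1,(255,0,0),1)
cv2.imwrite("pics/g5.png",a[:,:,::-1])
```

```text
pos [619.4 -71.2 211.6] F [-0.2  0.1 -1.4] w 0.583 t 23.5
shift mm [ 5.  -0.6 11.2] rot [ 0.   0.1 -0. ] world d [ -3.8  -0.6 -11.6]
xy 191 361
xy 186 246
xy 193 396
xy 198 490
```

View pics/g5.png

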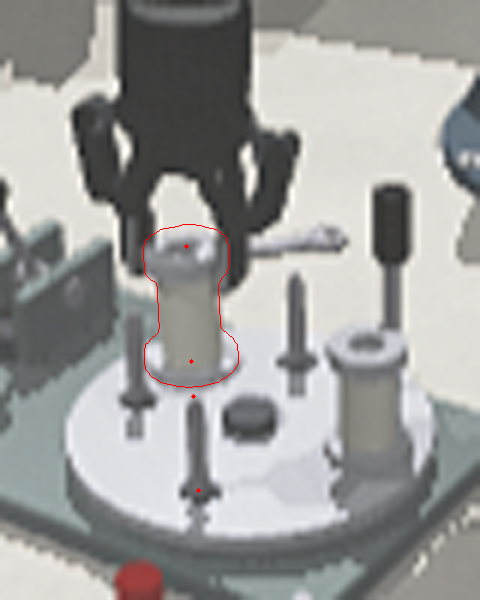

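Call:
servo_tool:
  increments:
    - [0.0012,0,0.012,0,0,0,1]
    - [0.0012,0,0.012,0,0,0,1]
    - [0.0012,0,0.012,0,0,0,1]
    - [0.0012,0,0.012,0,0,0,1]
    - [0.0012,0,0.012,0,0,0,1]
    - [0.0012,0,0.012,0,0,0,1]
    - [0.0012,0,0.012,0,0,0,1]
    - [0,0,0,0,0,0,1]
    - [0,0,0,0,0,0,1]
    - [0,0,0,0,0,0,1]

```text
time: 24.55
position: [619.5, -71.1, 127.5]
ee_rot: [0.05, 0.0, 0.999, 0.0]
wrist_force: [-2.7, -1.6, -3.9]
width: 0.586
finger_force: 41.4
```

Call:
servo_tool:
  increments:
    - [0.0004,0,0.004,0,0,0,1]
    - [0.0004,0,0.004,0,0,0,1]
    - [0,0,0,0,0,0,1]
    - [0,0,0,0,0,0,-0.5]
    - [0,0,0,0,0,0,-0.5]
    - [0,0,0,0,0,0,-0.5]
    - [-0.002,0,-0.02,0,0,0,-0.6]
    - [-0.003,0,-0.03,0,0,0,-0.6]
    - [-0.003,0,-0.03,0,0,0,-0.6]
    - [-0.003,0,-0.03,0,0.1,0,-0.6]

```text
time: 25.55
position: [618.9, -71.2, 225.1]
ee_rot: [0.012, 0.0, 1.0, 0.0]
wrist_force: [1.5, 0.0, 0.2]
width: 0.8
finger_force: 0.0
```

Run:
```python
from h import *
rem(561.4,319.6,230,np.pi)
```

```text
pos [618.9 -71.2 225.1] F [1.5 0.  0.2] w 0.8 t 25.55
shift mm [ 57.6 390.8  -6.1] rot [ 0.     0.024 -0.001] world d [-57.5 390.8   4.9]
```

Call:
servo_tool:
  increments:
    - [0.006,0.036,0,0,0,0,-1]
    - [0.006,0.036,0,0,0,0,-1]
    - [0.006,0.036,0,0,0,0,-1]
    - [0.006,0.036,0,0,0,0,-1]
    - [0.006,0.036,0,0,0,0,-1]
    - [0.006,0.036,0,0,0,0,-1]
    - [0.006,0.036,0,0,0,0,-1]
    - [0.006,0.036,0,0,0,0,-1]
    - [0.006,0.036,0,0,0,0,-1]
    - [0,0,0,0,0,0,-1]

```text
time: 26.55
position: [565.2, 256.7, 221.3]
ee_rot: [0.011, -0.002, 1.0, 0.001]
wrist_force: [-0.1, -0.4, -0.3]
width: 1.001
finger_force: 0.0
```

Run:
```python
from h import *
rem(561.4,319.6,150,np.pi)
s=grab_frame("scene");t=grab_frame("top")
for a,c in sp("bobbin1",s): print(a.round(1),round(c,2),at(s,a,0).round(1),at(s,a,45).round(1), s["frame"][int(a[0])-6,int(a[1])])
a=cv2.resize(s["frame"][140:290,280:450],None,fx=2.7,fy=2.7,interpolation=cv2.INTER_CUBIC)
b=cv2.resize(t["frame"][170:260,300:380],None,fx=4,fy=4,interpolation=cv2.INTER_CUBIC)
h=max(a.shape[0],b.shape[0]);o=np.zeros((h,a.shape[1]+b.shape[1],3),np.uint8);o[:a.shape[0],:a.shape[1]]=a;o[:b.shape[0],a.shape[1]:]=b
for p in((532.8,5.4),(615.6,-71.8),(538.4,-154.6)):
  r,c=proj(t,(*p,125));x,y=(c-300+.5)*4+a.shape[1],(r-170+.5)*4;print(x,y);cv2.circle(o,(int(x),int(y)),2,(255,0,0),-1)
cv2.imwrite("pics/g6.png",o[:,:,::-1])
```

```text
pos [565.2 256.7 221.3] F [-0.1 -0.4 -0.3] w 1.001 t 26.55
shift mm [ 5.2 62.8 71.3] rot [0.002 0.022 0.003] world d [ -3.8  62.9 -71.3]
[249.5 397.5] 0.79 [569.2 318.5] [624.2 327.7] [142 141 133]
[254.9 372.6] 0.75 [631.8 246. ] [683.8 258.7] [139  87  59]
[222.4 292.4] 0.69 [567.9 -97.6] [623.  -68.3] [144 145 137]
[270.6 426. ] 0.67 [639.1 431.8] [690.7 435.5] [80 57 95]
[210.3 321.9] 0.64 [445.8 -24.3] [506.9   1.4] [132 132 126]
[206.9 388.2] 0.61 [316.9 217. ] [384.2 231.1] [58 89 61]
532.367281579237 147.17158162048565
629.9339123953123 40.47658450710344
738.2854530751629 137.51383036895845
```

View pics/g6.png

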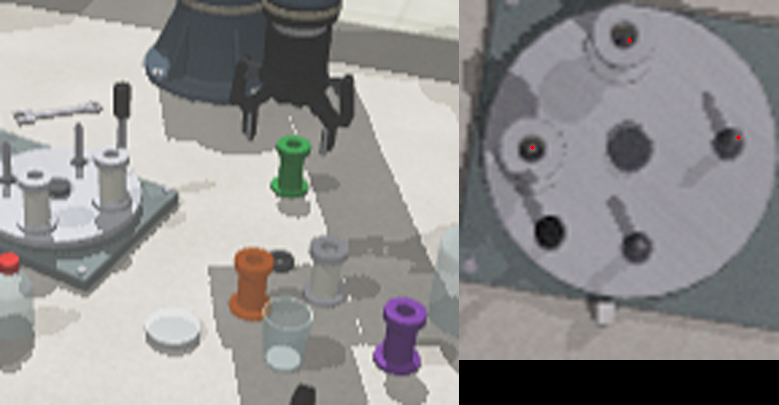

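Call:
servo_tool:
  increments:
    - [0.004,0.015,0,0,0.022,0,-1]
    - [0,0.024,0,0,0,0,-1]
    - [0,0.024,0,0,0,0,-1]
    - [0,0,0.02,0,0,0,-1]
    - [0,0,0.02,0,0,0,-1]
    - [0,0,0.02,0,0,0,-1]
    - [0,0,0.02,0,0,0,-1]
    - [0,0,0.02,0,0,0,-1]
    - [0,0,0,0,0,0,-1]
    - [0,0,0,0,0,0,-1]

```text
time: 27.7
position: [562.7, 315.0, 122.0]
ee_rot: [0.0, 0.001, 1.0, 0.0]
wrist_force: [-0.4, -0.8, 1.4]
width: 0.998
finger_force: 0.0
```

Run:
```python
from h import *
rem(561.4,319.6,71,np.pi)
s=grab_frame("scene")
for d in trace("bobbin1",s):
  l=d["location"]
  if abs(l[0]-240)<14 and abs(l[1]-398)<10:
    m=d["pixels"].astype(np.float32);rcut=proj(s,(561,320,60))[0]
    res=sorted((float(np.abs(sil(s,np.array([561.4+a,319.6+b,0]),np.eye(3),3)-m)[int(rcut):].sum()),a,b) for a in range(-10,11,2) for b in range(-10,11,2));print(m.sum(),res[:5])
```

```text
pos [562.7 315.  122. ] F [-0.4 -0.8  1.4] w 0.998 t 27.7
shift mm [ 1.3  4.6 51. ] rot [ 0.     0.001 -0.002] world d [ -1.3   4.6 -51. ]
320.0 [(26.666667938232422, -4, 4), (27.000001907348633, -2, 4), (27.11111068725586, -4, 2), (27.88888931274414, -6, 4), (28.111112594604492, -6, 2)]
```

Call:
servo_tool:
  increments:
    - [0.003,0.006,0.01,0,0,0,-1]
    - [0,0,0.02,0,0,0,-1]
    - [0,0,0.02,0,0,0,-1]
    - [0,0,0.001,0,0,0,-1]
    - [0,0,0,0,0,0,1]
    - [0,0,0,0,0,0,1]
    - [0,0,0,0,0,0,1]
    - [0,0,0,0,0,0,1]
    - [0,0,0,0,0,0,1]
    - [0,0,0,0,0,0,1]

```text
time: 28.8
position: [560.0, 322.3, 71.8]
ee_rot: [0.001, 0.0, 1.0, 0.001]
wrist_force: [0.0, 1.5, 7.6]
width: 0.567
finger_force: 41.1
```

Call:
servo_tool:
  increments:
    - [0,0,-0.03,0,0,0,1]
    - [0,0,-0.03,0,0,0,1]
    - [0,0,-0.03,0,0,0,1]
    - [0,0,-0.03,0,0,0,1]
    - [0,0,-0.02,0,0,0,1]
    - [0,0,-0.02,0,0,0,1]
    - [0,-0.03,0,0,0,0,1]
    - [0,-0.03,0,0,0,0,1]
    - [0,-0.03,0,0,0,0,1]
    - [0,-0.03,0,0,0,0,1]

```text
time: 29.8
position: [559.1, 200.7, 230.9]
ee_rot: [0.001, 0.0, 1.0, 0.0]
wrist_force: [0.5, -0.2, -2.1]
width: 0.564
finger_force: 42.6
```

Run:
```python
from h import *
rem(538.4,-154.6,225,np.pi)
```

```text
pos [559.1 200.7 230.9] F [ 0.5 -0.2 -2.1] w 0.564 t 29.8
shift mm [  20.6 -355.3    5.6] rot [ 0.001  0.001 -0.   ] world d [ -20.7 -355.3   -5.9]
```

Call:
servo_tool:
  increments:
    - [0.002,-0.035,0,0,0,0,1]
    - [0.002,-0.035,0,0,0,0,1]
    - [0.002,-0.035,0,0,0,0,1]
    - [0.002,-0.035,0,0,0,0,1]
    - [0.002,-0.035,0,0,0,0,1]
    - [0.002,-0.035,0,0,0,0,1]
    - [0.002,-0.035,0,0,0,0,1]
    - [0.002,-0.035,0,0,0,0,1]
    - [0.002,-0.035,0,0,0,0,1]
    - [0.002,-0.035,0,0,0,0,1]

```text
time: 30.8
position: [538.9, -149.7, 230.9]
ee_rot: [0.001, 0.0, 1.0, 0.0]
wrist_force: [-0.1, 0.8, -1.8]
width: 0.559
finger_force: 42.6
```

Call:
servo_tool:
  increments:
    - [0,-0.003,0.01,0,0,0,1]
    - [0,0,0.01,0,0,0,1]
    - [0,0,0,0,0,0,1]
    - [0,0,0,0,0,0,1]
    - [0,0,0,0,0,0,1]
    - [0,0,0,0,0,0,1]
    - [0,0,0,0,0,0,1]
    - [0,0,0,0,0,0,1]
    - [0,0,0,0,0,0,1]
    - [0,0,0,0,0,0,1]

```text
time: 31.8
position: [539.1, -151.2, 210.2]
ee_rot: [0.0, 0.0, 1.0, 0.0]
wrist_force: [-0.6, 0.4, -2.0]
width: 0.568
finger_force: 42.6
```

Run:
```python
from h import *
X,Y=538.4,-154.6
rem(X,Y,200,np.pi)
st=read_state();p=np.array(st["position"])
s=grab_frame("scene")
a=cv2.resize(s["frame"][135:235,240:340],None,fx=6,fy=6,interpolation=cv2.INTER_CUBIC)
for q in((X,Y,115),(X,Y,45)):
  r,c=proj(s,q);x,y=round((c-240+.5)*6),round((r-135+.5)*6);print("xy",x,y);cv2.circle(a,(x,y),2,(255,0,0),-1)
m=sil(s,np.array([p[0],p[1],p[2]-72]),np.eye(3))[135:235,240:340]
cs,_=cv2.findContours((cv2.resize(m,None,fx=6,fy=6)>.5).astype(np.uint8),cv2.RETR_EXTERNAL,cv2.CHAIN_APPROX_NONE);cv2.drawContours(a,cs,-1,(255,0,0),1)
cv2.imwrite("pics/g7.png",a[:,:,::-1])
```

```text
pos [ 539.1 -151.2  210.2] F [-0.6  0.4 -2. ] w 0.568 t 31.8
shift mm [ 0.7 -3.4 10.2] rot [ 0.     0.001 -0.   ] world d [ -0.7  -3.4 -10.2]
xy 251 337
xy 257 428
```

View pics/g7.png

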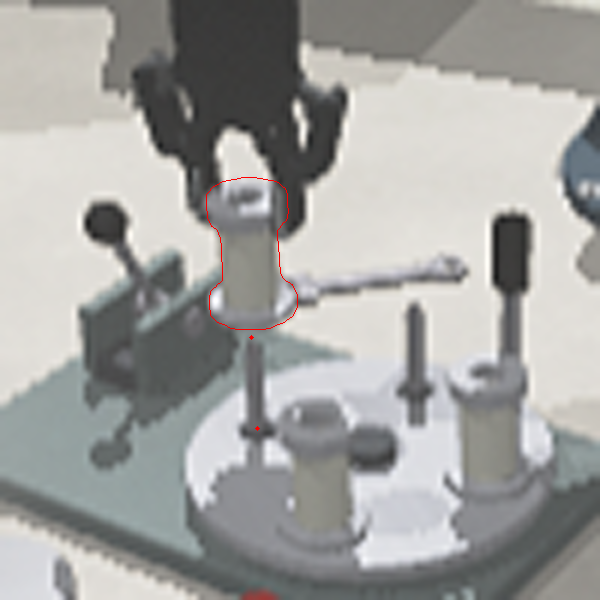

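Call:
servo_tool:
  increments:
    - [0.001,-0.002,0.012,0,0,0,1]
    - [0,0,0.012,0,0,0,1]
    - [0,0,0.012,0,0,0,1]
    - [0,0,0.012,0,0,0,1]
    - [0,0,0.012,0,0,0,1]
    - [0,0,0.012,0,0,0,1]
    - [0,0,0.01,0,0,0,1]
    - [0,0,0,0,0,0,1]
    - [0,0,0,0,0,0,1]
    - [0,0,0,0,0,0,1]

```text
time: 32.85
position: [538.5, -153.3, 128.7]
ee_rot: [0.001, 0.0, 1.0, 0.0]
wrist_force: [0.4, 0.4, -2.2]
width: 0.562
finger_force: 42.6
```

Call:
servo_tool:
  increments:
    - [0,0,0.005,0,0,0,1]
    - [0,0,0.005,0,0,0,1]
    - [0,0,0,0,0,0,1]
    - [0,0,0,0,0,0,-0.5]
    - [0,0,0,0,0,0,-0.5]
    - [0,0,0,0,0,0,-0.5]
    - [0,0,-0.02,0,0,0,-0.6]
    - [0,0,-0.03,0,0,0,-0.6]
    - [0,0,-0.03,0,0,0,-0.6]
    - [0,0,-0.03,0,0,0,-0.6]

```text
time: 33.85
position: [537.9, -153.2, 229.6]
ee_rot: [0.001, 0.0, 1.0, 0.0]
wrist_force: [0.1, 0.1, 0.4]
width: 0.803
finger_force: 0.0
```

Run:
```python
from h import *
rem(462.5,-6.4,235,np.pi)
```

```text
pos [ 537.9 -153.2  229.6] F [0.1 0.1 0.4] w 0.803 t 33.85
shift mm [ 75.5 146.8  -5.4] rot [ 0.     0.001 -0.   ] world d [-75.4 146.8   5.4]
```

Call:
servo_tool:
  increments:
    - [0.011,0.033,-0.002,0,0,0,-0.6]
    - [0.011,0.033,-0.002,0,0,0,-0.6]
    - [0.011,0.033,-0.002,0,0,0,-0.6]
    - [0.011,0.033,0,0,0,0,-0.6]
    - [0.011,0.033,0,0,0,0,-0.6]
    - [0.011,0.033,0,0,0,0,-0.6]
    - [0.011,0.033,0,0,0,0,-0.6]
    - [0.011,0.033,0,0,0,0,-0.6]
    - [0,0.033,0,0,0,0,-0.6]
    - [0,0,0,0,0,0,-0.6]

```text
time: 34.85
position: [449.9, 146.8, 234.5]
ee_rot: [0.001, -0.001, 1.0, 0.001]
wrist_force: [-0.4, -1.0, 0.1]
width: 0.801
finger_force: 0.0
```

Run:
```python
from h import *
rem(462.5,-6.4,235,np.pi)
s=grab_frame("scene");t=grab_frame("top")
a=cv2.resize(s["frame"][145:245,240:340],None,fx=4.3,fy=4.3,interpolation=cv2.INTER_CUBIC)
b=cv2.resize(t["frame"][165:255,300:390],None,fx=4,fy=4,interpolation=cv2.INTER_CUBIC)
h=max(a.shape[0],b.shape[0]);o=np.zeros((h,a.shape[1]+b.shape[1],3),np.uint8);o[:a.shape[0],:a.shape[1]]=a;o[:b.shape[0],a.shape[1]:]=b
for p in((532.8,5.4,125),(615.6,-71.8,125),(538.4,-154.6,125),(462.5,-6.4,195)):
  r,c=proj(t,p);x,y=(c-300+.5)*4+a.shape[1],(r-165+.5)*4;cv2.circle(o,(int(x),int(y)),2,(255,0,0),-1)
  q=(*p[:2],45) if p[2]<190 else p
  m=sil(s,np.array([*p[:2],45.]),np.eye(3))[145:245,240:340]
  if p[2]<190:
    cs,_=cv2.findContours((cv2.resize(m,None,fx=4.3,fy=4.3)>.5).astype(np.uint8),cv2.RETR_EXTERNAL,cv2.CHAIN_APPROX_NONE);cv2.drawContours(o,cs,-1,(255,0,0),1)
cv2.imwrite("pics/g8.png",o[:,:,::-1])
```

```text
pos [449.9 146.8 234.5] F [-0.4 -1.   0.1] w 0.801 t 34.85
shift mm [ -12.2 -153.2   -0.7] rot [0.001 0.001 0.003] world d [  12.6 -153.2    0.5]
```

View pics/g8.png

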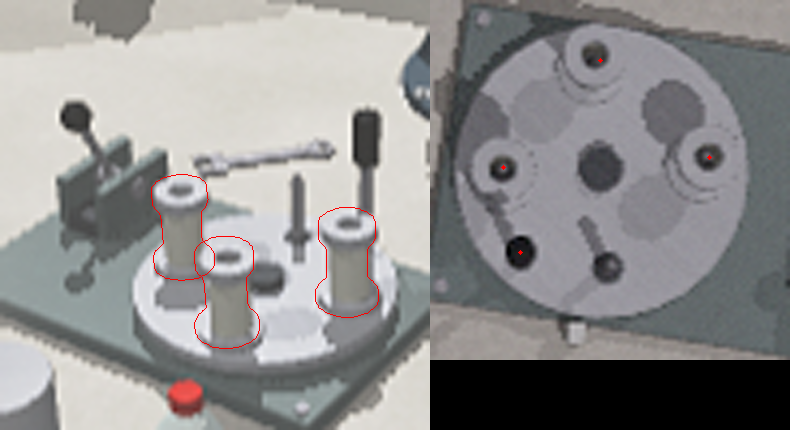

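All three bobbins are seated and match the model outlines. The crank is where predicted, so I'll grip it next.

Call:
servo_tool:
  increments:
    - [-0.0025,-0.03,0,0,0,0,-0.6]
    - [-0.0025,-0.03,0,0,0,0,-0.6]
    - [-0.0025,-0.03,0,0,0,0,-0.6]
    - [-0.0025,-0.03,0,0,0,0,-0.6]
    - [-0.0025,-0.033,0,0,0,0,-0.6]
    - [0,0,0,0,0,0,-0.6]
    - [0,0,0,0,0,0,-0.6]
    - [0,0,0,0,0,0,-0.6]
    - [0,0,0,0,0,0,-0.6]
    - [0,0,0,0,0,0,-0.6]

```text
time: 35.95
position: [462.6, -8.6, 234.2]
ee_rot: [0.0, -0.0, 1.0, 0.0]
wrist_force: [-1.1, 0.3, 0.1]
width: 0.795
finger_force: 0.0
```

Run:
```python
from h import *
rem(462.5,-6.4,169,np.pi)
```

```text
pos [462.6  -8.6 234.2] F [-1.1  0.3  0.1] w 0.795 t 35.95
shift mm [ 0.1  2.2 65.2] rot [0.001 0.001 0.001] world d [ -0.1   2.2 -65.2]
```

Call:
servo_tool:
  increments:
    - [0,0.002,0.016,0,0,0,-0.6]
    - [0,0,0.016,0,0,0,-0.6]
    - [0,0,0.016,0,0,0,-0.6]
    - [0,0,0.016,0,0,0,-0.6]
    - [0,0,0,0,0,0,1]
    - [0,0,0,0,0,0,1]
    - [0,0,0,0,0,0,1]
    - [0,0,0,0,0,0,1]
    - [0,0,0,0,0,0,1]
    - [0,0,0,0,0,0,1]
  grip_force: 30

```text
time: 36.95
position: [463.2, -6.9, 171.3]
ee_rot: [0.001, 0.0, 1.0, 0.001]
wrist_force: [-1.8, 3.7, 6.9]
width: 0.277
finger_force: 29.6
```

```bash
cat > circ.py <<'E'
from h import *
import sys
C=np.array([535.6,-74.6])
st=read_state();p=np.array(st["position"]);v=p[:2]-C
a=np.arctan2(v[1],v[0]);print("pos",p.round(1),"F",np.round(st["wrist_force"],1),"w",round(st["width"],3),"r",np.hypot(*v).round(1),"deg",np.degrees(a).round(1),"t",st["time"])
step=float(sys.argv[1]) if len(sys.argv)>1 else 7.
for k0 in range(3):
  rows=[];q=p[:2] if k0==0 else q
  for k in range(10):
    b=a+np.radians(step*(10*k0+k+1));n=C+100*np.array([np.cos(b),np.sin(b)]);d=(n-q)/1000;q=n
    rows.append([round(-d[0],4),round(d[1],4),0,0,0,0,1])
  print(str([[float(x) for x in r] for r in rows]))
E
python3 circ.py 8
```

```text
pos [463.2  -6.9 171.3] F [-1.8  3.7  6.9] w 0.277 r 99.2 deg 136.9 t 36.95
[[0.0094, -0.0103, 0.0, 0.0, 0.0, 0.0, 1.0], [0.0072, -0.0119, 0.0, 0.0, 0.0, 0.0, 1.0], [0.0055, -0.0128, 0.0, 0.0, 0.0, 0.0, 1.0], [0.0036, -0.0135, 0.0, 0.0, 0.0, 0.0, 1.0], [0.0017, -0.0138, 0.0, 0.0, 0.0, 0.0, 1.0], [-0.0002, -0.0139, 0.0, 0.0, 0.0, 0.0, 1.0], [-0.0022, -0.0138, 0.0, 0.0, 0.0, 0.0, 1.0], [-0.0041, -0.0133, 0.0, 0.0, 0.0, 0.0, 1.0], [-0.0059, -0.0127, 0.0, 0.0, 0.0, 0.0, 1.0], [-0.0076, -0.0117, 0.0, 0.0, 0.0, 0.0, 1.0]]
[[-0.0091, -0.0105, 0.0, 0.0, 0.0, 0.0, 1.0], [-0.0105, -0.0092, 0.0, 0.0, 0.0, 0.0, 1.0], [-0.0117, -0.0076, 0.0, 0.0, 0.0, 0.0, 1.0], [-0.0126, -0.0059, 0.0, 0.0, 0.0, 0.0, 1.0], [-0.0133, -0.0041, 0.0, 0.0, 0.0, 0.0, 1.0], [-0.0138, -0.0022, 0.0, 0.0, 0.0, 0.0, 1.0], [-0.0139, -0.0003, 0.0, 0.0, 0.0, 0.0, 1.0], [-0.0138, 0.0017, 0.0, 0.0, 0.0, 0.0, 1.0], [-0.0135, 0.0036, 0.0, 0.0, 0.0, 0.0, 1.0], [-0.0128, 0.0054, 0.0, 0.0, 0.0, 0.0, 1.0]]
[[-0.012, 0.0072, 0.0, 0.0, 0.0, 0.0, 1.0], [-0.0109, 0.0088, 0.0, 0.0, 0.0, 0.0, 1.0], [-0.0095, 0.0102, 0.0, 0.0, 0.0, 0.0, 1.0], [-0.008, 0.0114, 0.0, 0.0, 0.0, 0.0, 1.0], [-0.0063, 0.0124, 0.0, 0.0, 0.0, 0.0, 1.0], [-0.0046, 0.0132, 0.0, 0.0, 0.0, 0.0, 1.0], [-0.0027, 0.0137, 0.0, 0.0, 0.0, 0.0, 1.0], [-0.0007, 0.0139, 0.0, 0.0, 0.0, 0.0, 1.0], [0.0012, 0.0139, 0.0, 0.0, 0.0, 0.0, 1.0], [0.0031, 0.0136, 0.0, 0.0, 0.0, 0.0, 1.0]]
```

Call:
servo_tool:
  increments:
    - [0.009,-0.01,0,0,0,0,1]
    - [0.0072,-0.0119,0,0,0,0,1]
    - [0.0055,-0.0128,0,0,0,0,1]
    - [0.0036,-0.0135,0,0,0,0,1]
    - [0.0017,-0.0138,0,0,0,0,1]
    - [-0.0002,-0.0139,0,0,0,0,1]
    - [-0.0022,-0.0138,0,0,0,0,1]
    - [-0.0041,-0.0133,0,0,0,0,1]
    - [-0.0059,-0.0127,0,0,0,0,1]
    - [-0.0076,-0.0117,0,0,0,0,1]

```text
time: 37.95
position: [459.1, -133.7, 171.4]
ee_rot: [0.004, -0.0, 1.0, 0.002]
wrist_force: [23.9, 21.3, -5.7]
width: 0.273
finger_force: 31.5
```

```bash
python3 circ.py 8
```

```text
pos [ 459.1 -133.7  171.4] F [23.9 21.3 -5.7] w 0.273 r 96.7 deg -142.3 t 37.95
[[-0.0066, -0.0125, 0.0, 0.0, 0.0, 0.0, 1.0], [-0.0106, -0.009, 0.0, 0.0, 0.0, 0.0, 1.0], [-0.0118, -0.0075, 0.0, 0.0, 0.0, 0.0, 1.0], [-0.0127, -0.0058, 0.0, 0.0, 0.0, 0.0, 1.0], [-0.0134, -0.0039, 0.0, 0.0, 0.0, 0.0, 1.0], [-0.0138, -0.002, 0.0, 0.0, 0.0, 0.0, 1.0], [-0.014, -0.0001, 0.0, 0.0, 0.0, 0.0, 1.0], [-0.0138, 0.0019, 0.0, 0.0, 0.0, 0.0, 1.0], [-0.0134, 0.0038, 0.0, 0.0, 0.0, 0.0, 1.0], [-0.0128, 0.0056, 0.0, 0.0, 0.0, 0.0, 1.0]]
[[-0.0119, 0.0073, 0.0, 0.0, 0.0, 0.0, 1.0], [-0.0107, 0.0089, 0.0, 0.0, 0.0, 0.0, 1.0], [-0.0094, 0.0103, 0.0, 0.0, 0.0, 0.0, 1.0], [-0.0079, 0.0115, 0.0, 0.0, 0.0, 0.0, 1.0], [-0.0062, 0.0125, 0.0, 0.0, 0.0, 0.0, 1.0], [-0.0044, 0.0132, 0.0, 0.0, 0.0, 0.0, 1.0], [-0.0025, 0.0137, 0.0, 0.0, 0.0, 0.0, 1.0], [-0.0006, 0.0139, 0.0, 0.0, 0.0, 0.0, 1.0], [0.0014, 0.0139, 0.0, 0.0, 0.0, 0.0, 1.0], [0.0033, 0.0136, 0.0, 0.0, 0.0, 0.0, 1.0]]
[[0.0051, 0.013, 0.0, 0.0, 0.0, 0.0, 1.0], [0.0069, 0.0121, 0.0, 0.0, 0.0, 0.0, 1.0], [0.0085, 0.011, 0.0, 0.0, 0.0, 0.0, 1.0], [0.01, 0.0098, 0.0, 0.0, 0.0, 0.0, 1.0], [0.0112, 0.0083, 0.0, 0.0, 0.0, 0.0, 1.0], [0.0123, 0.0066, 0.0, 0.0, 0.0, 0.0, 1.0], [0.0131, 0.0048, 0.0, 0.0, 0.0, 0.0, 1.0], [0.0136, 0.003, 0.0, 0.0, 0.0, 0.0, 1.0], [0.0139, 0.0011, 0.0, 0.0, 0.0, 0.0, 1.0], [0.0139, -0.0009, 0.0, 0.0, 0.0, 0.0, 1.0]]
```

```bash
sed -i 's/535.6,-74.6/538.0,-73.0/' circ.py; python3 circ.py 7|head -2
```

```text
pos [ 459.1 -133.7  171.4] F [23.9 21.3 -5.7] w 0.273 r 99.6 deg -142.5 t 37.95
[[-0.0077, -0.0095, 0.0, 0.0, 0.0, 0.0, 1.0], [-0.0091, -0.0082, 0.0, 0.0, 0.0, 0.0, 1.0], [-0.01, -0.007, 0.0, 0.0, 0.0, 0.0, 1.0], [-0.0108, -0.0057, 0.0, 0.0, 0.0, 0.0, 1.0], [-0.0114, -0.0044, 0.0, 0.0, 0.0, 0.0, 1.0], [-0.0118, -0.0029, 0.0, 0.0, 0.0, 0.0, 1.0], [-0.0121, -0.0015, 0.0, 0.0, 0.0, 0.0, 1.0], [-0.0122, 0.0, 0.0, 0.0, 0.0, 0.0, 1.0], [-0.0121, 0.0015, 0.0, 0.0, 0.0, 0.0, 1.0], [-0.0118, 0.003, 0.0, 0.0, 0.0, 0.0, 1.0]]
```

Call:
servo_tool:
  increments:
    - [-0.0105,-0.008,0,0,0,0,1]
    - [-0.0091,-0.0082,0,0,0,0,1]
    - [-0.01,-0.007,0,0,0,0,1]
    - [-0.0108,-0.0057,0,0,0,0,1]
    - [-0.0114,-0.0044,0,0,0,0,1]
    - [-0.0118,-0.0029,0,0,0,0,1]
    - [-0.0121,-0.0015,0,0,0,0,1]
    - [-0.0122,0,0,0,0,0,1]
    - [-0.0121,0.0015,0,0,0,0,1]
    - [-0.0118,0.003,0,0,0,0,1]

```text
time: 38.95
position: [568.2, -167.7, 171.3]
ee_rot: [0.001, 0.0, 1.0, 0.0]
wrist_force: [-3.4, 3.4, 8.8]
width: 0.27
finger_force: 32.6
```

```bash
python3 circ.py 7|head -2
```

```text
pos [ 568.2 -167.7  171.3] F [-3.4  3.4  8.8] w 0.27 r 99.4 deg -72.3 t 38.95
[[-0.0116, 0.0039, 0.0, 0.0, 0.0, 0.0, 1.0], [-0.0108, 0.0058, 0.0, 0.0, 0.0, 0.0, 1.0], [-0.01, 0.007, 0.0, 0.0, 0.0, 0.0, 1.0], [-0.009, 0.0082, 0.0, 0.0, 0.0, 0.0, 1.0], [-0.008, 0.0092, 0.0, 0.0, 0.0, 0.0, 1.0], [-0.0068, 0.0101, 0.0, 0.0, 0.0, 0.0, 1.0], [-0.0055, 0.0109, 0.0, 0.0, 0.0, 0.0, 1.0], [-0.0041, 0.0115, 0.0, 0.0, 0.0, 0.0, 1.0], [-0.0027, 0.0119, 0.0, 0.0, 0.0, 0.0, 1.0], [-0.0012, 0.0121, 0.0, 0.0, 0.0, 0.0, 1.0]]
```

Forces are low now, so I'll carry on.

Call:
servo_tool:
  increments:
    - [-0.0116,0.0042,0,0,0,0,1]
    - [-0.0108,0.0058,0,0,0,0,1]
    - [-0.01,0.007,0,0,0,0,1]
    - [-0.009,0.0082,0,0,0,0,1]
    - [-0.008,0.0092,0,0,0,0,1]
    - [-0.0068,0.0101,0,0,0,0,1]
    - [-0.0055,0.0109,0,0,0,0,1]
    - [-0.0041,0.0115,0,0,0,0,1]
    - [-0.0027,0.0119,0,0,0,0,1]
    - [-0.0012,0.0121,0,0,0,0,1]

```text
time: 39.95
position: [638.6, -76.6, 171.4]
ee_rot: [0.002, 0.0, 1.0, -0.0]
wrist_force: [4.5, -2.1, 4.2]
width: 0.273
finger_force: 32.3
```

```bash
python3 circ.py 7|head -2
```

```text
pos [638.6 -76.6 171.4] F [ 4.5 -2.1  4.2] w 0.273 r 100.6 deg -2.1 t 39.95
[[0.0009, 0.0122, 0.0, 0.0, 0.0, 0.0, 1.0], [0.0018, 0.0121, 0.0, 0.0, 0.0, 0.0, 1.0], [0.0032, 0.0118, 0.0, 0.0, 0.0, 0.0, 1.0], [0.0047, 0.0113, 0.0, 0.0, 0.0, 0.0, 1.0], [0.006, 0.0106, 0.0, 0.0, 0.0, 0.0, 1.0], [0.0073, 0.0098, 0.0, 0.0, 0.0, 0.0, 1.0], [0.0084, 0.0089, 0.0, 0.0, 0.0, 0.0, 1.0], [0.0094, 0.0078, 0.0, 0.0, 0.0, 0.0, 1.0], [0.0103, 0.0066, 0.0, 0.0, 0.0, 0.0, 1.0], [0.011, 0.0053, 0.0, 0.0, 0.0, 0.0, 1.0]]
```

Call:
servo_tool:
  increments:
    - [0.0003,0.0122,0,0,0,0,1]
    - [0.0018,0.0121,0,0,0,0,1]
    - [0.0032,0.0118,0,0,0,0,1]
    - [0.0047,0.0113,0,0,0,0,1]
    - [0.006,0.0106,0,0,0,0,1]
    - [0.0073,0.0098,0,0,0,0,1]
    - [0.0084,0.0089,0,0,0,0,1]
    - [0.0094,0.0078,0,0,0,0,1]
    - [0.0103,0.0066,0,0,0,0,1]
    - [0.011,0.0053,0,0,0,0,1]

```text
time: 40.95
position: [575.6, 20.8, 171.4]
ee_rot: [0.002, -0.0, 1.0, 0.001]
wrist_force: [3.4, 3.6, 6.1]
width: 0.269
finger_force: 32.5
```

```bash
python3 circ.py 7|head -2
```

```text
pos [575.6  20.8 171.4] F [3.4 3.6 6.1] w 0.269 r 101.1 deg 68.2 t 40.95
[[0.012, 0.0028, 0.0, 0.0, 0.0, 0.0, 1.0], [0.012, 0.0024, 0.0, 0.0, 0.0, 0.0, 1.0], [0.0122, 0.0009, 0.0, 0.0, 0.0, 0.0, 1.0], [0.0122, -0.0006, 0.0, 0.0, 0.0, 0.0, 1.0], [0.012, -0.0021, 0.0, 0.0, 0.0, 0.0, 1.0], [0.0117, -0.0035, 0.0, 0.0, 0.0, 0.0, 1.0], [0.0112, -0.0049, 0.0, 0.0, 0.0, 0.0, 1.0], [0.0105, -0.0062, 0.0, 0.0, 0.0, 0.0, 1.0], [0.0097, -0.0075, 0.0, 0.0, 0.0, 0.0, 1.0], [0.0087, -0.0086, 0.0, 0.0, 0.0, 0.0, 1.0]]
```

Call:
servo_tool:
  increments:
    - [0.0115,0.0038,0,0,0,0,1]
    - [0.012,0.0024,0,0,0,0,1]
    - [0.0122,0.0009,0,0,0,0,1]
    - [0.0122,-0.0006,0,0,0,0,1]
    - [0.012,-0.0021,0,0,0,0,1]
    - [0.0117,-0.0035,0,0,0,0,1]
    - [0.0112,-0.0049,0,0,0,0,1]
    - [0.0105,-0.0062,0,0,0,0,1]
    - [0.0097,-0.0075,0,0,0,0,1]
    - [0.0087,-0.0086,0,0,0,0,1]

```text
time: 41.95
position: [463.3, -6.4, 171.3]
ee_rot: [0.001, -0.0, 1.0, 0.001]
wrist_force: [2.4, 0.3, 8.9]
width: 0.278
finger_force: 32.7
```

```bash
python3 circ.py 4.7|head -2
```

```text
pos [463.3  -6.4 171.3] F [2.4 0.3 8.9] w 0.278 r 100.1 deg 138.3 t 41.95
[[0.0051, -0.0064, 0.0, 0.0, 0.0, 0.0, 1.0], [0.0047, -0.0067, 0.0, 0.0, 0.0, 0.0, 1.0], [0.0041, -0.0071, 0.0, 0.0, 0.0, 0.0, 1.0], [0.0035, -0.0074, 0.0, 0.0, 0.0, 0.0, 1.0], [0.0029, -0.0077, 0.0, 0.0, 0.0, 0.0, 1.0], [0.0022, -0.0079, 0.0, 0.0, 0.0, 0.0, 1.0], [0.0016, -0.008, 0.0, 0.0, 0.0, 0.0, 1.0], [0.0009, -0.0081, 0.0, 0.0, 0.0, 0.0, 1.0], [0.0003, -0.0082, 0.0, 0.0, 0.0, 0.0, 1.0], [-0.0004, -0.0082, 0.0, 0.0, 0.0, 0.0, 1.0]]
```

Call:
servo_tool:
  increments:
    - [0.0051,-0.0064,0,0,0,0,1]
    - [0.0047,-0.0067,0,0,0,0,1]
    - [0.0041,-0.0071,0,0,0,0,1]
    - [0.0035,-0.0074,0,0,0,0,1]
    - [0.0029,-0.0077,0,0,0,0,1]
    - [0.0022,-0.0079,0,0,0,0,1]
    - [0.0012,-0.006,0,0,0,0,1]
    - [0.0004,-0.0025,0,0,0,0,1]
    - [0,0,0,0,0,0,1]
    - [0,0,0,0,0,0,1]

```text
time: 42.95
position: [439.7, -58.6, 171.3]
ee_rot: [0.001, 0.0, 1.0, -0.0]
wrist_force: [-0.6, -1.3, 10.4]
width: 0.272
finger_force: 32.8
```

```bash
python3 circ.py 4.7|head -1
```

```text
pos [439.7 -58.6 171.3] F [-0.6 -1.3 10.4] w 0.272 r 99.4 deg 171.7 t 42.95
```

Call:
servo_tool:
  increments:
    - [0,0,0,0,0,0,1]
    - [0,0,0,0,0,0,1]
    - [0,0,0,0,0,0,-0.3]
    - [0,0,0,0,0,0,-0.6]
    - [0,0,0,0,0,0,-0.6]
    - [0,0,-0.015,0,0,0,-0.6]
    - [0,0,-0.02,0,0,0,-0.6]
    - [0,0,-0.02,0,0,0,-0.6]
    - [0,0,-0.02,0,0,0,-0.6]
    - [0,0,0,0,0,0,-0.6]

```text
time: 43.95
position: [439.9, -58.6, 247.3]
ee_rot: [0.002, 0.0, 1.0, 0.0]
wrist_force: [0.6, 0.1, -0.8]
width: 0.8
finger_force: 0.0
```

Call:
servo_tool:
  increments:
    - [-0.0131,-0.0285,0,0,0,0,0]
    - [-0.0131,-0.0285,0,0,0,0,1]
    - [-0.0131,-0.0285,0,0,0,0,1]
    - [-0.0131,-0.0285,0,0,0,0,1]
    - [-0.0131,-0.0285,0,0,0,0,1]
    - [-0.0131,-0.0285,0,0,0,0,1]
    - [-0.0131,-0.0285,0,0,0,0,1]
    - [-0.0131,-0.0285,0,0,0,0,1]
    - [0,0,0,0,0,0,1]
    - [0,0,0,0,0,0,1]

```text
time: 44.95
position: [543.4, -286.7, 244.0]
ee_rot: [-0.0, 0.001, 1.0, 0.001]
wrist_force: [0.2, -0.4, -0.6]
width: 0.005
finger_force: 0.0
```

Run:
```python
from h import *
rem(545,-287,152,np.pi)
s=grab_frame("scene");t=grab_frame("top")
a=cv2.resize(s["frame"][145:245,240:340],None,fx=4.3,fy=4.3,interpolation=cv2.INTER_CUBIC)
b=cv2.resize(t["frame"][165:255,300:390],None,fx=4,fy=4,interpolation=cv2.INTER_CUBIC)
h=max(a.shape[0],b.shape[0]);o=np.zeros((h,a.shape[1]+b.shape[1],3),np.uint8);o[:a.shape[0],:a.shape[1]]=a;o[:b.shape[0],a.shape[1]:]=b
cv2.imwrite("pics/g9.png",o[:,:,::-1])
```

```text
pos [ 543.4 -286.7  244. ] F [ 0.2 -0.4 -0.6] w 0.005 t 44.95
shift mm [-1.7 -0.4 92. ] rot [ 0.001 -0.001 -0.001] world d [  1.6  -0.3 -92. ]
```

View pics/g9.png

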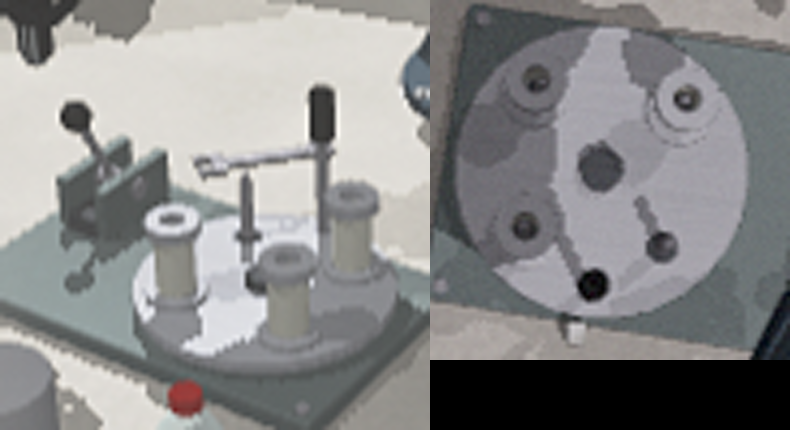

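Bobbins are seated, the crank is at the finger and the lever is still in float. I'll lower beyond the knob and push it back.

Call:
servo_tool:
  increments:
    - [-0.002,0,0.02,0,0,0,1]
    - [0,0,0.02,0,0,0,1]
    - [0,0,0.02,0,0,0,1]
    - [0,0,0.02,0,0,0,1]
    - [0,0,0.013,0,0,0,1]
    - [0.008,0,0,0,0,0,1]
    - [0.008,0,0,0,0,0,1]
    - [0.008,0.001,0,0,0,0,1]
    - [0.008,0.001,0,0,0,0,1]
    - [0.008,0.002,0,0,0,0,1]

```text
time: 46.05
position: [509.2, -283.4, 155.9]
ee_rot: [0.006, -0.0, 1.0, -0.001]
wrist_force: [18.6, 2.5, 13.9]
width: 0.001
finger_force: 8.4
```

Call:
servo_tool:
  increments:
    - [0.008,0.001,0,0,0,0,1]
    - [0.008,0.001,0,0,0,0,1]
    - [0.008,0.001,0,0,0,0,1]
    - [0.008,0.001,0,0,0,0,1]
    - [0.008,0.001,0,0,0,0,1]
    - [0.008,0.001,0,0,0,0,1]
    - [0.007,0.001,0,0,0,0,1]
    - [0.005,0.001,0,0,0,0,1]
    - [0,0,0,0,0,0,1]
    - [0,0,0,0,0,0,1]

```text
time: 47.05
position: [445.7, -274.5, 152.1]
ee_rot: [0.0, 0.0, 1.0, 0.0]
wrist_force: [0.5, -0.3, -1.3]
width: 0.002
finger_force: 0.0
```

Run:
```python
from h import *
rem(438,-274,150,np.pi)
```

```text
pos [ 445.7 -274.5  152.1] F [ 0.5 -0.3 -1.3] w 0.002 t 47.05
shift mm [7.7 0.5 2.1] rot [ 0.     0.001 -0.   ] world d [-7.7  0.5 -2.1]
```

Call:
servo_tool:
  increments:
    - [0.004,0,0,0,0,0,1]
    - [0.003,0,0,0,0,0,1]
    - [0.002,0,0,0,0,0,1]
    - [0,0,0,0,0,0,1]
    - [-0.01,0,0,0,0,0,1]
    - [-0.02,0,0,0,0,0,1]
    - [-0.02,0,-0.005,0,0,0,1]
    - [0,0,-0.03,0,0,0,1]
    - [0,0,-0.03,0,0,0,1]
    - [0,0,-0.03,0,0,0,1]

```text
time: 48.05
position: [487.2, -274.3, 248.0]
ee_rot: [0.0, 0.0, 1.0, 0.0]
wrist_force: [0.7, -0.5, -0.3]
width: 0.002
finger_force: 0.0
```

Run:
```python
from h import *
rem(545,-287,152,np.pi)
s=grab_frame("scene");t=grab_frame("top")
a=cv2.resize(s["frame"][145:245,240:340],None,fx=4.3,fy=4.3,interpolation=cv2.INTER_CUBIC)
b=cv2.resize(t["frame"][175:265,320:430],None,fx=3.2,fy=3.2,interpolation=cv2.INTER_CUBIC)
h=max(a.shape[0],b.shape[0]);o=np.zeros((h,a.shape[1]+b.shape[1],3),np.uint8);o[:a.shape[0],:a.shape[1]]=a;o[:b.shape[0],a.shape[1]:]=b
for c in(0,.1,.2):
  x=-100*np.sin(.5-c);q=np.array([453.,-278.5,60+100*np.cos(.5-c)])+[.988*x,-.152*x,0]
  r,cc=proj(s,q);x,y=int((cc-240+.5)*4.3),int((r-145+.5)*4.3);print(c,x,y);cv2.circle(o,(x,y),1,(255,0,0),-1)
cv2.imwrite("pics/g10.png",o[:,:,::-1])
```

```text
pos [ 487.2 -274.3  248. ] F [ 0.7 -0.5 -0.3] w 0.002 t 48.05
shift mm [-57.7 -12.8  96. ] rot [ 0.001  0.    -0.   ] world d [ 57.8 -12.7 -96. ]
0 135 79
0.1 129 78
0.2 122 79
```

View pics/g10.png

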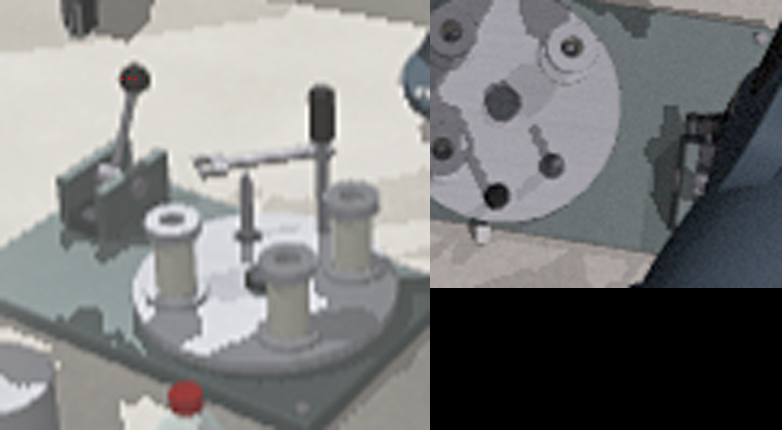

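```bash
python3 -c "
from h import *
t=grab_frame('top');print(proj(t,(439.7,-58.6,193)))
print(job_done())"
```

```text
(np.float64(235.10050693607866), np.float64(339.8912761050717))
the job is handed in; nothing more can be done
None
```

The job is handed in, with no verdict returned. By the last pictures, all three bobbins stand seated on spindles, the carousel is one full turn on with the crank at the index finger, and the clutch lever is back in drive.

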